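# Load the parts washer's infeed magazine

## Robot

A 7-joint arm with a two-finger parallel gripper is mounted at the origin on the work surface. World frame = base frame: x ahead of the robot, y to its left, z up, the work surface at z = 0. Lengths are in m, angles in rad, forces in N, time in s.
With the tool pointing down it reaches from about 0.4 to 0.85 m from the base axis. Payload 10.4 kg.
Tool frame: the origin (TCP) lies midway between the tips of the shut fingers; the grasp point (between the pads) lies 19 mm behind it (r.tcp_to_grasp is the z of the grasp point in the tool frame, in m); z points along the fingers, x is the direction in which the jaws open and shut, and the axes are right-handed (so a half turn about z gives the same grasp; the last joint's range is limited). The gripper opens to 87 mm and grips with 3 to 60 N. Pads are 19 mm wide; open, the fingers measure 117 mm over their backs; the gripper's body (75 mm by 190 mm) begins 51 mm behind the grasp point.
Start: joints at [1.131, 0.332, -0.065, 1.46, 0.022, 1.35, -0.088], TCP at [0.253, -0.572, 0.223] pointing down, gripper open.
Joint ranges: [-2.6, 2.6], [-0.5, 2.12], [-1.47, 1.34], [0.16, 2.42], [-1.27, 4.41], [0.06, 2.06], [-2.6, 2.6]. Speed limits (rad/s): [2.22, 2.22, 2.79, 2.79, 3.14, 3.14, 3.14].

## Interface

Orientations are given as a unit quaternion [x, y, z, w].
In Python, from bench import r, camera, close_job gives the robot as it stands. The module is installed in compiled form; this text tells all that it offers.
- The arm moves only by the shell command python3 -m crank 'ROWS' [FORCE]. ROWS is JSON, a list of rows, each an object of numbers: "x", "y", "z": the shift along the tool's x, y, z scaled (see below); "ax", "ay", "az": the turn, a rotation vector about the tool's x, y, z scaled (see below); "claw": the closure, from -1 (fully open) to 1 (shut), so that 0 is half open. A call has exactly 5 rows; each row is the pose to reach, as a shift and turn from the pose commanded when the call began, along the tool's axes at that moment; what a row does not reach only later rows make up. The controller multiplies each number of a shift by 1 m and each number of a turn by 2 rad. A row lasts 1/12 s, in which the tool goes at most 41.7 mm and 7.16 degrees, less where a joint would pass 70% of its speed; a pose out of reach is approached as far as the arm can. A call with a number of a shift or a turn outside -1 to 1 is refused whole. A call with a gripper value outside its range is refused whole. The fingers move at their own pace and stop on an object; FORCE is the grip in N (left out, the last holds). Time passes only in rows, so rows that repeat a pose let the fingers close, or fill a call up. It gives the time, the measured TCP pose, the force and the opening at its end, in the units of the state.
- r.read_state(): the state, without advancing time (a new reading comes with each control period).
- camera(name): name is "scene" or "top"; returns a dict with "color" (480x640x3 uint8, blue, green, red), "fx", "fy", "cx", "cy" (pixels), "D" ([k1, k2, p1, p2, k3] as OpenCV has them; the pictures are not rectified), "eye" and "orientation" of the camera in the world. Camera axes: x right, y down, z forward; pixel columns grow to the right and rows downward; lengths in m; the calibration is good to about 2 mm. A picture is of the moment at which its call begins. There is no depth.
- close_job(): hands the job in, once; it reports no verdict.
The state is a dict: "time": time; "joint_positions": joint angles; "joint_vel": joint speeds; "joint_torque": joint torques, N m; "ee_pos": TCP position; "eef_rot": TCP orientation; "ft_force": force on the tool from outside, world axes, zero at the start; "torque": the same for the moment, N m; "width": finger opening in m.
Only numpy, scipy, OpenCV 4.12 (cv2) and the standard library are available. Lean on these libraries where they do the work, as an engineer would, in place of code of your own. Each camera call takes 0.05 s, during which the arm holds its last target. There are 200 camera calls.

## Task

Lift the latch bar of the yellow gate out of its catch and swing the gate wide open, then set all the aluminium valve bodies end to end on the loading plate in one straight row, touching, in line with the gateway and still outside it. Push the whole row through the gateway as one block (never lift a body over the bay's walls) until the first body is fully home against the back stop and the row is closed up, then swing the gate shut and let the latch bar drop back into its catch. Leave the other things on the bench where they are.

Things in the scene. Friction and masses are not known exactly. Their poses are not given: they have to be found in the camera images.
- magazine: Fixed infeed magazine of a bench parts washer. Origin: on the table top, middle of the gateway; z up, y inward through the gateway, x across it. A level steel plate 100 mm wide (x -50..+50), top at z = 6 mm, runs from y = -430 mm (loading plate, open at both sides) to y = +330 mm (bay floor). Blue hinge post at x = -74 mm, 100 mm high
- bay_stop (a point): Middle of the foot of the back stop's face (60 mm high) at the bay's inner end: y = +310 mm, z = 6 mm of the magazine, same axes. The bay is open on top; its two straight walls, top at z = 46 mm, have inner faces at x = -34 and +34 mm from y = 33 mm on; the mouth flares to about +-55 mm at y = 10 mm. The grey washer head, 180 mm wide, 165 mm high, stands behind the stop
- catch (a point): Catch on the blue catch post, magazine x = +66 mm, y = 0; this point is on top of the post, z = 80 mm. Two cheeks, inner faces at y = -10.5 and +10.5 mm, 12 mm wide in x, rise to z = 98 mm; the latch bar's free end lies between them when latched. Post with cheeks spans y -17..+17 mm
- gate (a joint): Yellow gate, a panel 118 mm wide, 10 mm thick, z 10..72 mm, on a vertical hinge line at x = -66 mm, y = 0 of the magazine. 0 = shut (runs from the hinge along the magazine's +x); grows in rad as it swings outward to the magazine's -y, clockwise from above (1.57 = along -y, beside the loading plate); stop at 2.1. Light friction: it stays where it is left
- latch (a joint): Steel latch bar above the gate's top edge, carried by it: beam 12 mm high, 10 mm thick, from -10 to +126 mm from its pivot, which lies on the gate 20 mm from the hinge line at z = 90 mm. 0 = level, fallen; grows in rad as the free end is lifted, stop at 0.7; falls by its own weight (0.12 kg). Above about 0.16 rad its end clears the catch cheeks; below that it cannot pass them
- thumb_tab (a point): Middle of the upright thumb tab on the latch bar: 24 mm wide along the bar, 10 mm thick across it, from z = 96 to 137 mm with the bar down. This point lies 85 mm from the bar's pivot along the bar and 27 mm above it (z = 117 mm with the bar down). It can be pinched from above across its thickness; the bar may turn in the grip
- valve1: Aluminium hydraulic valve body, a plain block 50 x 66 x 50 mm (its x, y, z), about 0.3 kg, flat end faces across its y axis, dark ports on the top and one side; all are alike, either way round. Origin at its centre (z = 25 mm on the table, 31 mm on the plate). There are three or four; None when absent
- valve2: Aluminium hydraulic valve body, a plain block 50 x 66 x 50 mm (its x, y, z), about 0.3 kg, flat end faces across its y axis, dark ports on the top and one side; all are alike, either way round. Origin at its centre (z = 25 mm on the table, 31 mm on the plate). There are three or four; None when absent
- valve3: Aluminium hydraulic valve body, a plain block 50 x 66 x 50 mm (its x, y, z), about 0.3 kg, flat end faces across its y axis, dark ports on the top and one side; all are alike, either way round. Origin at its centre (z = 25 mm on the table, 31 mm on the plate). There are three or four; None when absent
- valve4: Aluminium hydraulic valve body, a plain block 50 x 66 x 50 mm (its x, y, z), about 0.3 kg, flat end faces across its y axis, dark ports on the top and one side; all are alike, either way round. Origin at its centre (z = 25 mm on the table, 31 mm on the plate). There are three or four; None when absent
- spray_can: Bystander: upright can 54 mm across, 170 mm high; origin under its centre
- oil_filter: Bystander: white round oil filter 74 mm across, 85 mm high; origin under its centre
- bearing: Bystander: steel bearing race 62 mm across, 18 mm high, lying flat; origin under its centre
- wrench: Bystander: wrench 180 mm long lying flat along its x; origin in the middle, underneath
- grease_jar: Bystander: jar 72 mm across, 90 mm high; origin under its centre
- mug: Bystander: white mug 80 mm across, 90 mm high; origin under its centre
- carton: Bystander: small cardboard carton 90 x 60 x 36 mm; origin under its centre
Things that resemble listed ones, but are neither listed nor needed, are in the scene too. Leave any blue or orange look-alike of the valve3 alone.

How it is judged:
On the way, in this order (a step that is already met when the one before it is completed fails the run):
1. the gate is unlatched and swung wide open (beyond 1.3 rad) (value of joint gate above 1.3 rad), for 0.2 s.
2. gate open, all valve bodies in a straight row end to end on the loading plate outside the gateway: gaps under 5 mm, within 14 mm and 0.14 rad of its middle line (value of joint gate above 1.2 rad and y of valve1 in the frame of magazine between -0.43 and -0.025 m and y of valve2 in the frame of magazine between -0.43 and -0.025 m and y of valve3 in the frame of magazine between -0.43 and -0.025 m and y of valve4 in the frame of magazine between -0.43 and -0.025 m and (distance between valve1 and valve2 below 0.071 m or distance between valve1 and valve3 below 0.071 m or distance between valve1 and valve4 below 0.071 m) and (distance between valve2 and valve1 below 0.071 m or distance between valve2 and valve3 below 0.071 m or distance between valve2 and valve4 below 0.071 m) and (distance between valve3 and valve1 below 0.071 m or distance between valve3 and valve2 below 0.071 m or distance between valve3 and valve4 below 0.071 m) and (distance between valve4 and valve1 below 0.071 m or distance between valve4 and valve2 below 0.071 m or distance between valve4 and valve3 below 0.071 m) and distance between valve1 and valve2 below 0.208 m and distance between each of valve1, valve2 and valve3 below 0.208 m and distance between each of valve1, valve2, valve3 and valve4 below 0.208 m and x of valve1 in the frame of magazine between -0.014 and 0.014 m and angle between the y axis of each of valve1, valve2, valve3, valve4 and the y axis of magazine, either way round below 0.14 rad and z of each of valve1, valve2, valve3, valve4 in the frame of magazine below 0.045 m and x of valve2 in the frame of magazine between -0.014 and 0.014 m and x of valve3 in the frame of magazine between -0.014 and 0.014 m and x of valve4 in the frame of magazine between -0.014 and 0.014 m), for 0.2 s.
3. the whole row is in the bay, closed up (gaps under 6 mm), the first body within 6 mm of the back stop (y of valve1 in the frame of magazine between 0.036 and 0.285 m and y of valve2 in the frame of magazine between 0.036 and 0.285 m and y of valve3 in the frame of magazine between 0.036 and 0.285 m and y of valve4 in the frame of magazine between 0.036 and 0.285 m and y of any of valve1, valve2, valve3, valve4 in the frame of magazine above 0.271 m and (distance between valve1 and valve2 below 0.072 m or distance between valve1 and valve3 below 0.072 m or distance between valve1 and valve4 below 0.072 m) and (distance between valve2 and valve1 below 0.072 m or distance between valve2 and valve3 below 0.072 m or distance between valve2 and valve4 below 0.072 m) and (distance between valve3 and valve1 below 0.072 m or distance between valve3 and valve2 below 0.072 m or distance between valve3 and valve4 below 0.072 m) and (distance between valve4 and valve1 below 0.072 m or distance between valve4 and valve2 below 0.072 m or distance between valve4 and valve3 below 0.072 m) and distance between valve1 and valve2 below 0.21 m and distance between each of valve1, valve2 and valve3 below 0.21 m and distance between each of valve1, valve2, valve3 and valve4 below 0.21 m and x of valve1 in the frame of magazine between -0.016 and 0.016 m and angle between the y axis of each of valve1, valve2, valve3, valve4 and the y axis of magazine, either way round below 0.2 rad and z of each of valve1, valve2, valve3, valve4 in the frame of magazine below 0.045 m and x of valve2 in the frame of magazine between -0.016 and 0.016 m and x of valve3 in the frame of magazine between -0.016 and 0.016 m and x of valve4 in the frame of magazine between -0.016 and 0.016 m), for 0.2 s.
At the end, for the whole second after the job is handed in: All valve bodies at rest in the bay in one closed-up straight row (gaps under 6 mm), the first within 6 mm of the back stop; the gate shut (within 0.04 rad) and the latch bar down in its catch (within 0.05 rad) (all of step 3 and value of joint gate below 0.04 rad and value of joint latch below 0.05 rad and linear speed of each of valve1, valve2, valve3, valve4 below 0.02 m/s); the robot touches nothing.
It fails at once if a bystander (can, filter, bearing, wrench, jar, mug, carton) is shifted by more than 50 mm (distance of any of spray_can, oil_filter, bearing, wrench, grease_jar, mug, carton from where it was at the start of the episode above 0.05 m).
It fails at once if a valve body is lowered into (or lifted out of) the bay over its walls instead of being pushed in through the gateway ((y of valve1 in the frame of magazine between 0.05 and 0.31 m and x of valve1 in the frame of magazine between -0.012 and 0.012 m and z of valve1 in the frame of magazine between 0.048 and 0.07 m) or (y of valve2 in the frame of magazine between 0.05 and 0.31 m and x of valve2 in the frame of magazine between -0.012 and 0.012 m and z of valve2 in the frame of magazine between 0.048 and 0.07 m) or (y of valve3 in the frame of magazine between 0.05 and 0.31 m and x of valve3 in the frame of magazine between -0.012 and 0.012 m and z of valve3 in the frame of magazine between 0.048 and 0.07 m) or (y of valve4 in the frame of magazine between 0.05 and 0.31 m and x of valve4 in the frame of magazine between -0.012 and 0.012 m and z of valve4 in the frame of magazine between 0.048 and 0.07 m)).
Of valve1, valve2, valve3, valve4 only 3 to 4 are there at a start; the rules pass over those that are not, and their reading is None.
At some moment in a run one of valve1, valve2, valve3, valve4 may be knocked a few centimetres aside while the robot is not near it.
Once in a run the grip may slacken for a moment while it holds something.
It also fails if it takes over 210 s, if anything falls off the work surface, if the arm or the gripper's body presses on something with over 40 N, if the wrist force passes 120 N, or if a joint passes its speed limit or range.

## Working session

There is one attempt and no reset: what is moved stays moved. The work goes in short steps, Python scripts to look and compute and a shell command to move; the robot and the scene stay as the last step left them, time stands still between calls to the robot, and variables do not carry over. Pictures are saved under pics/ and viewed, about 12 in all and at most 16, crops included, and the job is handed in when it is done.

```bash
mkdir -p pics; ls; python3 - <<'E'
from bench import r,camera
import cv2
print(r.read_state(), r.tcp_to_grasp)
for n in("scene","top"):
    c=camera(n); cv2.imwrite(f"pics/{n}0.png",c["color"]); print(n,{k:v for k,v in c.items() if k!="color"})
E
```

```text
pics
{'time': 0.0, 'joint_positions': array([ 1.13139221,  0.33289629, -0.06468424,  1.46095373,  0.02159575,
        1.34988934, -0.08849881]), 'joint_vel': array([-0.00148679,  0.00126404, -0.00022183, -0.00060678,  0.00133528,
       -0.00127793, -0.0011861 ]), 'joint_torque': array([-3.08332319e-04, -6.23259830e+01,  2.44043703e-02, -3.89907646e+01,
       -6.12994074e-02,  3.97687883e-02,  1.34926063e-04]), 'ee_pos': array([ 0.25285388, -0.57114024,  0.22173272]), 'eef_rot': array([ 8.38106662e-01, -5.45505909e-01, -6.26120279e-04, -3.66995766e-04]), 'ft_force': array([-0.84208093, -0.04360192, -0.00208944]), 'torque': array([0.0136208 , 0.0032032 , 0.04296771]), 'width': 0.08712175517178906} -0.0187
scene {'fx': 551.7023267842102, 'fy': 551.7023267842102, 'cx': 317.64049062673365, 'cy': 238.97932341569708, 'D': array([-0.1389742,  0.       ,  0.       ,  0.       ,  0.       ]), 'eye': array([ 1.23085238, -0.14552955,  1.21022272]), 'orientation': array([ 0.71128269,  0.6482503 , -0.18178812, -0.20199397])}
top {'fx': 480.804654124065, 'fy': 480.804654124065, 'cx': 316.33478740909817, 'cy': 245.00934888719223, 'D': array([-0.11962464,  0.        ,  0.        ,  0.        ,  0.        ]), 'eye': array([ 0.36443055, -0.0488928 ,  1.40775911]), 'orientation': array([-0.70067384,  0.70998795, -0.05259968,  0.04697396])}
```

View pics/scene0.png

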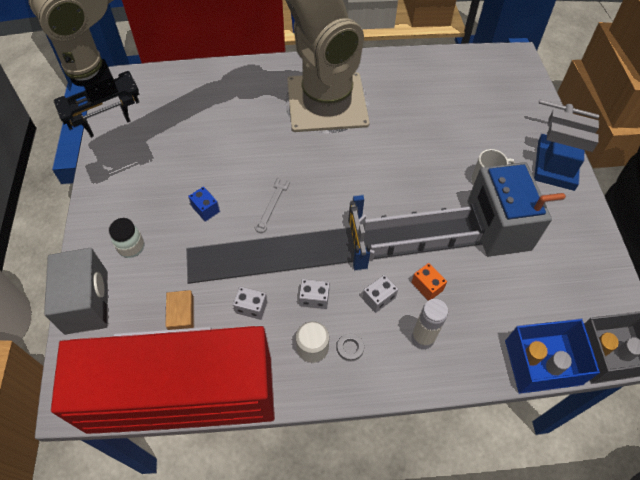

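View pics/top0.png

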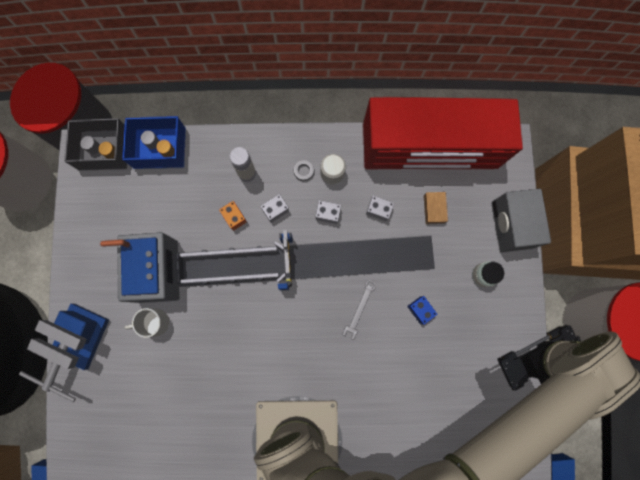

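Three grey bodies fit the description. In the scene view they are at (250,302), (314,293) and (380,292), and in the top view at (380,208), (328,211) and (275,208). The look-alikes are the blue block at scene (204,203) and the orange one at (430,281). The plate runs right from the gate at top (285,262). I'll measure next and confirm with one enlarged crop.

```bash
cat > h.py <<'E'
import numpy as np, cv2
from scipy.spatial.transform import Rotation as R
from bench import r,camera
def K(c): return np.array([[c["fx"],0,c["cx"]],[0,c["fy"],c["cy"]],[0,0,1.]])
def cast(c,uv,z):
    p=cv2.undistortPoints(np.float64(uv).reshape(-1,1,2),K(c),np.array(c["D"]))[:,0]
    d=R.from_quat(c["orientation"]).apply(np.c_[p,np.ones(len(p))])
    return c["eye"]+d*((z-c["eye"][2])/d[:,2])[:,None]
def proj(c,P):
    Rm=R.from_quat(c["orientation"]).inv(); P=np.float64(P).reshape(-1,3)
    return cv2.projectPoints(Rm.apply(P-c["eye"]),np.zeros(3),np.zeros(3),K(c),np.array(c["D"]))[0][:,0]
E
python3 - <<'E'
from h import *
t=camera("top"); s=camera("scene")
im=t["color"]; hsv=cv2.cvtColor(im,cv2.COLOR_BGR2HSV)
roi=im[190:310,200:450]
cv2.imwrite("pics/crop1.png",np.vstack([cv2.resize(roi,(800,384),interpolation=3)[:,:],cv2.resize(s["color"][180:360,180:480],(800,480),interpolation=3)])[:600] if 0 else np.vstack([cv2.resize(roi,(600,288),interpolation=3),cv2.resize(s["color"][185:335,180:480],(600,300),interpolation=3)]))
for p in [(360,258),(400,225),(275,200),(328,205),(380,203),(320,235),(230,262)]: print(p,im[p[1],p[0]])
g=cv2.cvtColor(im,cv2.COLOR_BGR2GRAY)
m=np.zeros_like(g); m[225:290,300:450]=(g[225:290,300:450]<85)*255
cs,_=cv2.findContours(m,0,1); c=max(cs,key=cv2.contourArea)
P=cast(t,c[:,0],0.006)[:,:2]; rc=cv2.minAreaRect(np.float32(P*1000)); print("plate",rc,cv2.boxPoints(rc))
E
```

```text
(360, 258) [73 69 69]
(400, 225) [137 135 137]
(275, 200) [193 184 188]
(328, 205) [189 181 185]
(380, 203) [184 177 179]
(320, 235) [136 134 137]
(230, 262) [82 77 76]
plate ((526.3687133789062, -207.46839904785156), (98.64851379394531, 396.3305358886719), 3.341041326522827) [[ 465.5794    -12.514528]
 [ 488.6772   -408.17142 ]
 [ 587.158    -402.42227 ]
 [ 564.06024    -6.765381]]
```

View pics/crop1.png

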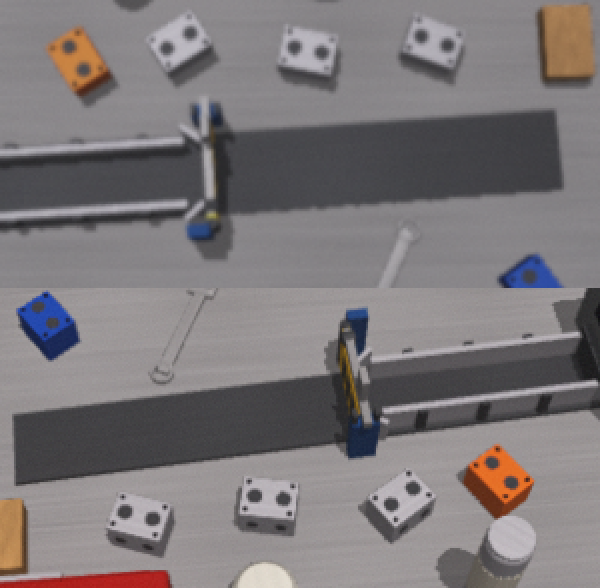

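The crop confirms three light-aluminium blocks with two dark ports each. The orange and blue blocks are plainly coloured and are left alone. Next I'll measure the blocks, the posts and the bystanders.

```bash
cat >> h.py <<'E'
import json
MO=np.array([.5129,.0237]); MY=0.0583
def mag(P): # world xy->magazine xy
    return (np.atleast_2d(P)[:,:2]-MO)@np.array([[np.cos(MY),-np.sin(MY)],[np.sin(MY),np.cos(MY)]])
def wor(m):
    m=np.atleast_2d(m); return MO+m[:,:2]@np.array([[np.cos(MY),np.sin(MY)],[-np.sin(MY),np.cos(MY)]])
def valves(t,thr=160,zt=.05,box=(180,190,450,290)):
    hsv=cv2.cvtColor(t["color"],cv2.COLOR_BGR2HSV); m=cv2.inRange(hsv,(0,0,thr),(180,40,255))
    k=np.zeros_like(m); x0,y0,x1,y1=box; k[y0:y1,x0:x1]=m[y0:y1,x0:x1]
    k=cv2.morphologyEx(k,cv2.MORPH_CLOSE,np.ones((3,3),np.uint8))
    out=[]
    for c in cv2.findContours(k,0,1)[0]:
        if cv2.contourArea(c)<120: continue
        P=cast(t,c[:,0],zt)[:,:2]; (cx,cy),(w,h),a=cv2.minAreaRect(np.float32(P*1000))
        if w>h: a+=90   # long side (body y) direction: angle a+90 from x
        yaw=(a+90)%180-90
        out.append((round(cx,1),round(cy,1),round(w,1),round(h,1),"bodyyaw",round(yaw,1),"mag",np.round(mag([cx/1000,cy/1000])[0]*1000,1)))
    return out
def go(xyz,yaw): # tool x axis at world angle yaw, tool down: shift & turn in call units
    s=r.read_state(); T=R.from_quat(s["eef_rot"]); G=R.from_matrix(np.array([[np.cos(yaw),np.sin(yaw),0],[np.sin(yaw),-np.cos(yaw),0],[0,0,-1.]]))
    print("shift",np.round(T.inv().apply(np.array(xyz)-s["ee_pos"]),4),"turn/2",np.round((T.inv()*G).as_rotvec()/2,4),"yaw now",np.round(np.arctan2(*T.as_matrix()[[1,0],0]),4),"pos",np.round(s["ee_pos"],4),"t",round(s["time"],2),"w",round(s["width"],4),"f",np.round(s["ft_force"],1))
E
python3 - <<'E'
from h import *
t=camera("top"); s=camera("scene")
for v in valves(t,165): print("top",v)
for v in valves(s,165,box=(180,240,480,320)): print("scene",v)
def pts(n,l): 
    W=wor([p[:2] for p in l]); return np.c_[W,[p[2] for p in l]]
L=[(-.05,-.43,.006),(.05,-.43,.006),(-.074,0,.1),(.066,0,.08),(.039,0,.137),(-.034,.31,.006),(-.034,.033,.046),(.034,.033,.046)]
for n,c in(("top",t),("scene",s)):
    im=c["color"].copy(); big=cv2.resize(im,None,fx=4,fy=4,interpolation=2)
    for p in proj(c,pts(n,L)): cv2.drawMarker(big,tuple(int(v) for v in (p*4+1.5).round()),(0,0,255),0,12,1)
    x,y=(255,220) if n=="top" else (325,185)
    cv2.imwrite(f"pics/{n}g.png",big[y*4:y*4+320,x*4:x*4+400])
a=cv2.imread("pics/topg.png");b=cv2.imread("pics/sceneg.png");cv2.imwrite("pics/gate1.png",np.hstack([a,b]))
print(cast(t,[(358,310),(350,333),(368,288)],0.005))
hsv=cv2.cvtColor(t["color"],cv2.COLOR_BGR2HSV); 
go([*wor([.039,0])[0],.117+.15],1.57+MY)
E
```

```text
top (658.2, -95.4, 62.3, 45.1, 'bodyyaw', -12.2, 'mag', array([ 138.1, -127.4]))
top (667.9, -248.2, 59.6, 44.3, 'bodyyaw', -19.8, 'mag', array([ 138.8, -280.4]))
top (671.6, 60.1, 46.7, 62.6, 'bodyyaw', 32.7, 'mag', array([160.6,  27.1]))
scene (736.1, 179.4, 51.4, 51.8, 'bodyyaw', 79.2, 'mag', array([231.9, 142.5]))
scene (664.9, -248.2, 64.1, 55.7, 'bodyyaw', -20.0, 'mag', array([ 135.9, -280.3]))
scene (658.8, -96.4, 63.6, 48.4, 'bodyyaw', -12.0, 'mag', array([ 138.7, -128.4]))
scene (668.9, 62.7, 50.3, 73.5, 'bodyyaw', 32.7, 'mag', array([158. ,  29.9]))
[[ 0.37136617 -0.17974488  0.005     ]
 [ 0.305618   -0.15511133  0.005     ]
 [ 0.4347283  -0.21051026  0.005     ]]
shift [-0.4253 -0.5151 -0.0446] turn/2 [-3.0000e-04  1.0000e-04 -1.3912e+00] yaw now -1.154 pos [ 0.253  -0.5714  0.2223] t 0.3 w 0.0873 f [0.5 0.3 0.4]
```

View pics/gate1.png

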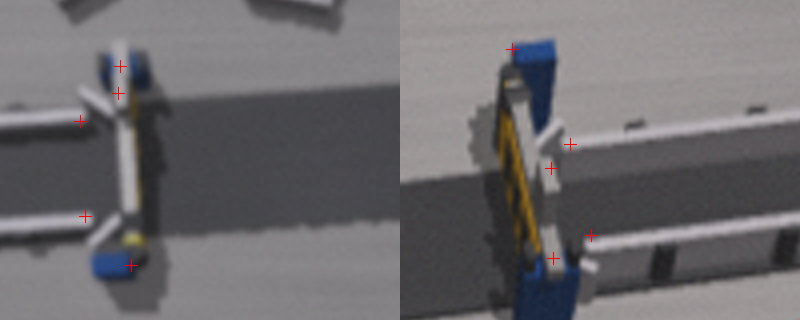

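The posts and walls match the projected markers to within a few mm, with the gateway about 3 mm towards -y of my first fit. I'll shift the origin by 2 mm and move towards the thumb tab.

```bash
sed -i 's/\.5129,\.0237/.5129,.0215/' h.py
python3 -m crank '[{"x":-0.02,"y":-0.025,"z":-0.01,"claw":-1},{"x":-0.04,"y":-0.05,"z":-0.02,"claw":-1},{"x":-0.065,"y":-0.08,"z":-0.03,"claw":-1},{"x":-0.09,"y":-0.11,"z":-0.04,"claw":-1},{"x":-0.11,"y":-0.13,"z":-0.05,"claw":-1}]' 20
python3 -m crank '[{"x":-0.02,"y":-0.025,"claw":-1},{"x":-0.04,"y":-0.05,"claw":-1},{"x":-0.065,"y":-0.08,"claw":-1},{"x":-0.09,"y":-0.11,"claw":-1},{"x":-0.11,"y":-0.13,"claw":-1}]'
python3 -m crank '[{"x":-0.02,"y":-0.025,"claw":-1},{"x":-0.04,"y":-0.05,"claw":-1},{"x":-0.065,"y":-0.08,"claw":-1},{"x":-0.09,"y":-0.11,"claw":-1},{"x":-0.11,"y":-0.13,"claw":-1}]'
python3 -m crank '[{"x":-0.02,"y":-0.025,"claw":-1},{"x":-0.04,"y":-0.05,"claw":-1},{"x":-0.06,"y":-0.08,"claw":-1},{"x":-0.08,"y":-0.1,"claw":-1},{"x":-0.095,"y":-0.125,"claw":-1}]'
python3 -m crank '[{"az":-0.06,"claw":-1},{"az":-0.12,"claw":-1},{"az":-0.18,"claw":-1},{"az":-0.24,"claw":-1},{"az":-0.3,"claw":-1}]'
python3 -c "
from h import *
go([*wor([.039,0])[0],.10+.09],1.57+MY); print(r.read_state()['joint_positions'])"
```

```text
shift [-0.4232 -0.5142  0.0324] turn/2 [-3.0000e-04  1.0000e-04 -1.3912e+00] yaw now -1.154 pos [ 0.253  -0.5714  0.2223] t 0.3 w 0.0873 f [0.5 0.3 0.4]
[ 1.13140431  0.3324308  -0.06470787  1.46038213  0.02163219  1.3498815
 -0.08852559]schema error: expected keys x, y, z, ax, ay, az, claw
schema error: expected keys x, y, z, ax, ay, az, claw
schema error: expected keys x, y, z, ax, ay, az, claw
schema error: expected keys x, y, z, ax, ay, az, claw
schema error: expected keys x, y, z, ax, ay, az, claw
```

All seven keys are needed in every row.

```bash

python3 -m crank '[{"x":-0.02,"y":-0.025,"z":-0.01,"ax":0,"ay":0,"az":0,"claw":-1},{"x":-0.04,"y":-0.05,"z":-0.02,"ax":0,"ay":0,"az":0,"claw":-1},{"x":-0.065,"y":-0.08,"z":-0.03,"ax":0,"ay":0,"az":0,"claw":-1},{"x":-0.09,"y":-0.105,"z":-0.04,"ax":0,"ay":0,"az":0,"claw":-1},{"x":-0.11,"y":-0.13,"z":-0.05,"ax":0,"ay":0,"az":0,"claw":-1}]' 20
python3 -m crank '[{"x":-0.02,"y":-0.025,"z":0,"ax":0,"ay":0,"az":0,"claw":-1},{"x":-0.04,"y":-0.05,"z":0,"ax":0,"ay":0,"az":0,"claw":-1},{"x":-0.065,"y":-0.08,"z":0,"ax":0,"ay":0,"az":0,"claw":-1},{"x":-0.09,"y":-0.105,"z":0,"ax":0,"ay":0,"az":0,"claw":-1},{"x":-0.11,"y":-0.13,"z":0,"ax":0,"ay":0,"az":0,"claw":-1}]'
python3 -m crank '[{"x":-0.02,"y":-0.025,"z":0,"ax":0,"ay":0,"az":0,"claw":-1},{"x":-0.04,"y":-0.05,"z":0,"ax":0,"ay":0,"az":0,"claw":-1},{"x":-0.065,"y":-0.08,"z":0,"ax":0,"ay":0,"az":0,"claw":-1},{"x":-0.09,"y":-0.105,"z":0,"ax":0,"ay":0,"az":0,"claw":-1},{"x":-0.11,"y":-0.13,"z":0,"ax":0,"ay":0,"az":0,"claw":-1}]'
python3 -m crank '[{"x":-0.02,"y":-0.025,"z":0,"ax":0,"ay":0,"az":0,"claw":-1},{"x":-0.04,"y":-0.05,"z":0,"ax":0,"ay":0,"az":0,"claw":-1},{"x":-0.06,"y":-0.08,"z":0,"ax":0,"ay":0,"az":0,"claw":-1},{"x":-0.08,"y":-0.105,"z":0,"ax":0,"ay":0,"az":0,"claw":-1},{"x":-0.093,"y":-0.124,"z":0,"ax":0,"ay":0,"az":0,"claw":-1}]'
python3 -m crank '[{"x":0,"y":0,"z":0,"ax":0,"ay":0,"az":-0.06,"claw":-1},{"x":0,"y":0,"z":0,"ax":0,"ay":0,"az":-0.12,"claw":-1},{"x":0,"y":0,"z":0,"ax":0,"ay":0,"az":-0.18,"claw":-1},{"x":0,"y":0,"z":0,"ax":0,"ay":0,"az":-0.24,"claw":-1},{"x":0,"y":0,"z":0,"ax":0,"ay":0,"az":-0.3,"claw":-1}]'
python3 -c "
from h import *
go([*wor([.039,0])[0],.10+.09],1.57+MY); print(r.read_state()['joint_positions'])"
```

```text
time: 0.72
ee_pos: [0.3279, -0.4161, 0.2731]
eef_rot: [0.838, -0.545, 0.0, 0.0]
ft_force: [0.9, -0.2, 0.7]
width: 0.0871
time: 1.13
ee_pos: [0.4022, -0.2628, 0.2728]
eef_rot: [0.838, -0.545, 0.0, 0.0]
ft_force: [0.8, -0.9, -0.3]
width: 0.0875
time: 1.55
ee_pos: [0.4764, -0.1094, 0.2728]
eef_rot: [0.838, -0.545, 0.0, -0.0]
ft_force: [0.9, -0.8, -0.4]
width: 0.0874
time: 1.97
ee_pos: [0.5524, 0.0266, 0.2727]
eef_rot: [0.839, -0.545, -0.0, -0.001]
ft_force: [0.0, 0.9, -0.7]
width: 0.087
time: 2.38
ee_pos: [0.5518, 0.0234, 0.2725]
eef_rot: [0.963, -0.271, -0.0, 0.0]
ft_force: [-0.4, 0.3, -0.5]
width: 0.0868
shift [-0.0001 -0.0004  0.0825] turn/2 [ 0.0000e+00  1.0000e-04 -1.0881e+00] yaw now -0.548 pos [0.5518 0.0234 0.2725] t 2.38 w 0.0868 f [-0.4  0.3 -0.5]
[ 0.46714944  0.21116536 -0.68433837  1.54951798  0.13432128  1.42887208
 -0.77333706]
```

```bash

python3 -m crank '[{"x":0,"y":0,"z":0,"ax":0,"ay":0,"az":-0.06,"claw":-1},{"x":0,"y":0,"z":0,"ax":0,"ay":0,"az":-0.12,"claw":-1},{"x":0,"y":0,"z":0,"ax":0,"ay":0,"az":-0.18,"claw":-1},{"x":0,"y":0,"z":0,"ax":0,"ay":0,"az":-0.23,"claw":-1},{"x":0,"y":0,"z":0,"ax":0,"ay":0,"az":-0.28,"claw":-1}]'
python3 -m crank '[{"x":0,"y":0,"z":0,"ax":0,"ay":0,"az":-0.06,"claw":-1},{"x":0,"y":0,"z":0,"ax":0,"ay":0,"az":-0.12,"claw":-1},{"x":0,"y":0,"z":0,"ax":0,"ay":0,"az":-0.18,"claw":-1},{"x":0,"y":0,"z":0,"ax":0,"ay":0,"az":-0.23,"claw":-1},{"x":0,"y":0,"z":0,"ax":0,"ay":0,"az":-0.28,"claw":-1}]'
python3 -m crank '[{"x":0,"y":0,"z":0,"ax":0,"ay":0,"az":-0.06,"claw":-1},{"x":0,"y":0,"z":0,"ax":0,"ay":0,"az":-0.12,"claw":-1},{"x":0,"y":0,"z":0,"ax":0,"ay":0,"az":-0.18,"claw":-1},{"x":0,"y":0,"z":0,"ax":0,"ay":0,"az":-0.23,"claw":-1},{"x":0,"y":0,"z":0,"ax":0,"ay":0,"az":-0.27,"claw":-1}]'
python3 -m crank '[{"x":0,"y":0,"z":0,"ax":0,"ay":0,"az":-0.06,"claw":-1},{"x":0,"y":0,"z":0,"ax":0,"ay":0,"az":-0.12,"claw":-1},{"x":0,"y":0,"z":0,"ax":0,"ay":0,"az":-0.18,"claw":-1},{"x":0,"y":0,"z":0,"ax":0,"ay":0,"az":-0.23,"claw":-1},{"x":0,"y":0,"z":0,"ax":0,"ay":0,"az":-0.258,"claw":-1}]'
python3 -c "
from h import *
go([*wor([.039,0])[0],.105],1.57+MY); print(r.read_state()['joint_positions'])"
```

```text
time: 2.8
ee_pos: [0.5517, 0.0233, 0.2726]
eef_rot: [1.0, 0.005, 0.0, 0.0]
ft_force: [-0.2, 0.0, -0.7]
width: 0.0868
time: 3.22
ee_pos: [0.5517, 0.0233, 0.2726]
eef_rot: [0.96, 0.282, 0.0, 0.0]
ft_force: [-0.3, 0.0, -0.9]
width: 0.0869
time: 3.63
ee_pos: [0.5518, 0.0232, 0.2725]
eef_rot: [0.85, 0.527, -0.0, 0.0]
ft_force: [-0.4, 0.5, -1.1]
width: 0.0868
time: 4.05
ee_pos: [0.5518, 0.0233, 0.2725]
eef_rot: [0.687, 0.727, -0.0, 0.0]
ft_force: [1.2, -0.6, 0.5]
width: 0.0871
shift [5.000e-04 1.000e-04 1.675e-01] turn/2 [-0.      0.0001 -0.0003] yaw now 1.6276 pos [0.5518 0.0233 0.2725] t 4.05 w 0.0871 f [ 1.2 -0.6  0.5]
[ 0.67799178  0.27005703 -0.95494847  1.54021856  0.22141496  1.44597143
  1.34014753]
```

```bash

python3 -m crank '[{"x":0,"y":0,"z":0.03,"ax":0,"ay":0,"az":0,"claw":-1},{"x":0,"y":0,"z":0.06,"ax":0,"ay":0,"az":0,"claw":-1},{"x":0,"y":0,"z":0.09,"ax":0,"ay":0,"az":0,"claw":-1},{"x":0,"y":0,"z":0.12,"ax":0,"ay":0,"az":0,"claw":-1},{"x":0,"y":0,"z":0.14,"ax":0,"ay":0,"az":0,"claw":-1}]'
python3 -m crank '[{"x":0,"y":0,"z":0.01,"ax":0,"ay":0,"az":0,"claw":-1},{"x":0,"y":0,"z":0.02,"ax":0,"ay":0,"az":0,"claw":-1},{"x":0,"y":0,"z":0.028,"ax":0,"ay":0,"az":0,"claw":-1},{"x":0,"y":0,"z":0.028,"ax":0,"ay":0,"az":0,"claw":0.3},{"x":0,"y":0,"z":0.028,"ax":0,"ay":0,"az":0,"claw":1}]' 10
python3 -m crank '[{"x":0,"y":0,"z":0,"ax":0,"ay":0,"az":0,"claw":1},{"x":0,"y":0,"z":0,"ax":0,"ay":0,"az":0,"claw":1},{"x":0,"y":0,"z":0,"ax":0,"ay":0,"az":0,"claw":1},{"x":0,"y":0,"z":0,"ax":0,"ay":0,"az":0,"claw":1},{"x":0,"y":0,"z":0,"ax":0,"ay":0,"az":0,"claw":1}]' 20
```

```text
time: 4.47
ee_pos: [0.5506, 0.023, 0.1298]
eef_rot: [0.689, 0.725, -0.001, -0.001]
ft_force: [-0.0, -0.3, -0.1]
width: 0.0868
time: 4.88
ee_pos: [0.5522, 0.0235, 0.1051]
eef_rot: [0.689, 0.725, 0.0, 0.0]
ft_force: [-0.3, 0.4, 0.6]
width: 0.0802
time: 5.3
ee_pos: [0.5519, 0.0233, 0.1048]
eef_rot: [0.689, 0.725, 0.0, 0.0]
ft_force: [-0.0, -0.6, -0.5]
width: 0.0484
```

```bash

python3 -m crank '[{"x":0,"y":0,"z":0,"ax":0,"ay":0,"az":0,"claw":1},{"x":0,"y":0,"z":0,"ax":0,"ay":0,"az":0,"claw":1},{"x":0,"y":0,"z":0,"ax":0,"ay":0,"az":0,"claw":1},{"x":0,"y":0,"z":0,"ax":0,"ay":0,"az":0,"claw":1},{"x":0,"y":0,"z":0,"ax":0,"ay":0,"az":0,"claw":1}]' 20
python3 -m crank '[{"x":0,"y":0,"z":0,"ax":0,"ay":0,"az":0,"claw":1},{"x":0,"y":0,"z":0,"ax":0,"ay":0,"az":0,"claw":1},{"x":0,"y":0,"z":0,"ax":0,"ay":0,"az":0,"claw":1},{"x":0,"y":0,"z":0,"ax":0,"ay":0,"az":0,"claw":1},{"x":0,"y":0,"z":0,"ax":0,"ay":0,"az":0,"claw":1}]' 20
```

```text
time: 5.72
ee_pos: [0.5518, 0.0234, 0.1045]
eef_rot: [0.689, 0.725, -0.0, 0.0]
ft_force: [0.0, 0.3, 0.5]
width: 0.0149
time: 6.13
ee_pos: [0.5518, 0.0229, 0.1045]
eef_rot: [0.689, 0.725, -0.0, 0.0]
ft_force: [0.3, -3.3, -0.0]
width: 0.0099
```

```bash

python3 -m crank '[{"x":0,"y":-0.0018,"z":-0.004,"ax":0,"ay":0,"az":0,"claw":1},{"x":0,"y":-0.0037,"z":-0.0083,"ax":0,"ay":0,"az":0,"claw":1},{"x":0,"y":-0.006,"z":-0.0122,"ax":0,"ay":0,"az":0,"claw":1},{"x":0,"y":-0.0083,"z":-0.0162,"ax":0,"ay":0,"az":0,"claw":1},{"x":0,"y":-0.011,"z":-0.02,"ax":0,"ay":0,"az":0,"claw":1}]' 20
python3 -m crank '[{"x":0,"y":-0.0012,"z":-0.0018,"ax":0,"ay":0,"az":0,"claw":1},{"x":0,"y":-0.0025,"z":-0.0036,"ax":0,"ay":0,"az":0,"claw":1},{"x":0,"y":-0.0035,"z":-0.005,"ax":0,"ay":0,"az":0,"claw":1},{"x":0,"y":-0.0045,"z":-0.0062,"ax":0,"ay":0,"az":0,"claw":1},{"x":0,"y":-0.0045,"z":-0.0062,"ax":0,"ay":0,"az":0,"claw":1}]' 20
python3 - <<'E'
from h import *
for n in("top","scene"):
    c=camera(n); x,y=(240,200) if n=="top" else (310,150)
    cv2.imwrite(f"pics/{n}g.png",cv2.resize(c["color"][y:y+100,x:x+100],(400,400),interpolation=2))
cv2.imwrite("pics/gate2.png",np.hstack([cv2.imread("pics/topg.png"),cv2.imread("pics/sceneg.png")]))
# arc per call in tool frame: radius about hinge, 25deg total in 5 rows
s=r.read_state(); p=mag(s["ee_pos"])[0]; print("mag",p,s["width"],s["ft_force"]); rad=p[0]+.066
for k in range(1,6):
    a=np.radians(5)*k; print(k,"x",-rad*np.sin(a),"y",rad*(np.cos(a)-1),"az",a/2)
E
```

```text
time: 6.55
ee_pos: [0.5411, 0.0223, 0.1252]
eef_rot: [0.689, 0.725, 0.0, 0.001]
ft_force: [3.0, -4.0, -1.7]
width: 0.01
time: 6.97
ee_pos: [0.5365, 0.0221, 0.1314]
eef_rot: [0.689, 0.725, 0.0, 0.001]
ft_force: [3.3, -3.6, -1.4]
width: 0.0101
mag [ 0.0236833  -0.00080525] 0.009699996268321505 [ 1.86102573 -4.32482974 -0.42526984]
1 x -0.007816414244587351 y -0.0003412720160822076 az 0.04363323129985824
2 x -0.01557334085709343 y -0.0013624907782207756 az 0.08726646259971647
3 x -0.02321174494223672 y -0.0030558841950070656 az 0.1308996938995747
4 x -0.03067349363273479 y -0.005408564520040448 az 0.17453292519943295
5 x -0.037901798515525914 y -0.008402626435460199 az 0.2181661564992912
```

View pics/gate2.png

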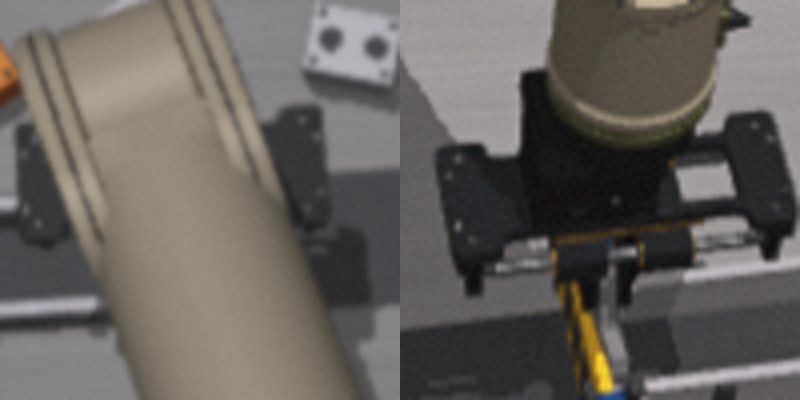

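The picture shows the tab between the fingers, and the bar is lifted. Now I'll swing the gate out.

```bash

python3 -m crank '[{"x":-0.0078,"y":-0.0003,"z":0,"ax":0,"ay":0,"az":0.0436,"claw":1},{"x":-0.0156,"y":-0.0014,"z":0,"ax":0,"ay":0,"az":0.0873,"claw":1},{"x":-0.0232,"y":-0.0031,"z":0,"ax":0,"ay":0,"az":0.1309,"claw":1},{"x":-0.0307,"y":-0.0054,"z":0,"ax":0,"ay":0,"az":0.1745,"claw":1},{"x":-0.0379,"y":-0.0084,"z":0,"ax":0,"ay":0,"az":0.2182,"claw":1}]' 20
python3 -m crank '[{"x":-0.0078,"y":-0.0003,"z":0,"ax":0,"ay":0,"az":0.0436,"claw":1},{"x":-0.0156,"y":-0.0014,"z":0,"ax":0,"ay":0,"az":0.0873,"claw":1},{"x":-0.0232,"y":-0.0031,"z":0,"ax":0,"ay":0,"az":0.1309,"claw":1},{"x":-0.0307,"y":-0.0054,"z":0,"ax":0,"ay":0,"az":0.1745,"claw":1},{"x":-0.0379,"y":-0.0084,"z":0,"ax":0,"ay":0,"az":0.2182,"claw":1}]' 20
```

```text
time: 7.48
ee_pos: [0.5303, -0.0158, 0.1314]
eef_rot: [0.83, 0.557, 0.001, 0.0]
ft_force: [3.1, -2.4, -1.8]
width: 0.0098
time: 7.9
ee_pos: [0.5084, -0.0476, 0.1314]
eef_rot: [0.931, 0.364, 0.001, 0.0]
ft_force: [4.4, -0.6, -2.2]
width: 0.0101
```

```bash

python3 -m crank '[{"x":-0.0078,"y":-0.0003,"z":0,"ax":0,"ay":0,"az":0.0436,"claw":1},{"x":-0.0156,"y":-0.0014,"z":0,"ax":0,"ay":0,"az":0.0873,"claw":1},{"x":-0.0232,"y":-0.0031,"z":0,"ax":0,"ay":0,"az":0.1309,"claw":1},{"x":-0.0307,"y":-0.0054,"z":0,"ax":0,"ay":0,"az":0.1745,"claw":1},{"x":-0.0379,"y":-0.0084,"z":0,"ax":0,"ay":0,"az":0.2182,"claw":1}]' 20
python3 -m crank '[{"x":-0.0078,"y":-0.0003,"z":0,"ax":0,"ay":0,"az":0.0436,"claw":1},{"x":-0.0156,"y":-0.0014,"z":0,"ax":0,"ay":0,"az":0.0873,"claw":1},{"x":-0.0232,"y":-0.0031,"z":0,"ax":0,"ay":0,"az":0.1309,"claw":1},{"x":-0.0307,"y":-0.0054,"z":0,"ax":0,"ay":0,"az":0.1745,"claw":1},{"x":-0.0379,"y":-0.0084,"z":0,"ax":0,"ay":0,"az":0.2182,"claw":1}]' 20
python3 -m crank '[{"x":0,"y":0,"z":0,"ax":0,"ay":0,"az":0,"claw":1},{"x":0,"y":0,"z":0,"ax":0,"ay":0,"az":0,"claw":1},{"x":0,"y":0.006,"z":0.006,"ax":0,"ay":0,"az":0,"claw":1},{"x":0,"y":0.011,"z":0.015,"ax":0,"ay":0,"az":0,"claw":1},{"x":0,"y":0.014,"z":0.024,"ax":0,"ay":0,"az":0,"claw":1}]' 20
python3 -c "
from h import *
s=r.read_state();p=mag(s['ee_pos'])[0];print(p,np.arctan2(-p[1],p[0]+.066)); go(s['ee_pos'],MY)"
```

```text
time: 8.32
ee_pos: [0.4748, -0.067, 0.1314]
eef_rot: [0.988, 0.154, 0.001, -0.0]
ft_force: [3.9, -1.2, -1.1]
width: 0.0098
time: 8.73
ee_pos: [0.4361, -0.0702, 0.1313]
eef_rot: [0.998, -0.064, 0.001, -0.0]
ft_force: [4.3, 0.5, -2.9]
width: 0.01
time: 9.15
ee_pos: [0.4349, -0.0849, 0.1066]
eef_rot: [0.998, -0.061, 0.001, -0.0]
ft_force: [2.6, 0.2, 0.9]
width: 0.0098
[-0.0840879  -0.10169863] 1.7468135649401555
shift [0. 0. 0.] turn/2 [-0.0001 -0.0007 -0.0897] yaw now -0.1211 pos [ 0.4349 -0.0849  0.1066] t 9.15 w 0.0098 f [2.6 0.2 0.9]
```

```bash

python3 -m crank '[{"x":0,"y":0,"z":0,"ax":0,"ay":0,"az":0,"claw":0},{"x":0,"y":0,"z":0,"ax":0,"ay":0,"az":0,"claw":0},{"x":0,"y":0,"z":0,"ax":0,"ay":0,"az":0,"claw":-1},{"x":0,"y":0,"z":0,"ax":0,"ay":0,"az":0,"claw":-1},{"x":0,"y":0,"z":0,"ax":0,"ay":0,"az":0,"claw":-1}]' 30
python3 -m crank '[{"x":0,"y":0,"z":-0.01,"ax":0,"ay":0,"az":0,"claw":-1},{"x":0,"y":0,"z":-0.03,"ax":0,"ay":0,"az":0,"claw":-1},{"x":0,"y":0,"z":-0.05,"ax":0,"ay":0,"az":0,"claw":-1},{"x":0,"y":0,"z":-0.07,"ax":0,"ay":0,"az":0,"claw":-1},{"x":0,"y":0,"z":-0.09,"ax":0,"ay":0,"az":0,"claw":-1}]'
python3 - <<'E'
from h import *
t=camera("top")
for v in valves(t,165): print(v)
go([.667,-.248,.2],-.347)
E
```

```text
time: 9.57
ee_pos: [0.4341, -0.0849, 0.107]
eef_rot: [0.998, -0.062, 0.0, 0.0]
ft_force: [0.0, -1.2, 0.7]
width: 0.0353
time: 9.98
ee_pos: [0.434, -0.0847, 0.1987]
eef_rot: [0.998, -0.061, 0.0, 0.0]
ft_force: [0.5, -0.5, 0.1]
width: 0.0684
(658.0, -95.4, 61.7, 45.1, 'bodyyaw', -13.5, 'mag', array([ 138. , -125.2]))
(667.9, -248.2, 59.6, 44.3, 'bodyyaw', -19.8, 'mag', array([ 139. , -278.3]))
(671.5, 59.9, 46.4, 62.5, 'bodyyaw', 32.1, 'mag', array([160.6,  29.1]))
shift [0.2495 0.1335 0.0039] turn/2 [ 0.0003 -0.0028  0.1121] yaw now -0.1229 pos [ 0.4358 -0.0849  0.2024] t 10.03 w 0.0726 f [ 1.6 -0.5  3.6]
```

```bash

python3 -m crank '[{"x":0.025,"y":0.013,"z":0,"ax":0,"ay":0,"az":0,"claw":-1},{"x":0.05,"y":0.027,"z":0,"ax":0,"ay":0,"az":0,"claw":-1},{"x":0.075,"y":0.04,"z":0,"ax":0,"ay":0,"az":0,"claw":-1},{"x":0.1,"y":0.053,"z":0,"ax":0,"ay":0,"az":0,"claw":-1},{"x":0.125,"y":0.067,"z":0,"ax":0,"ay":0,"az":0,"claw":-1}]'
python3 -m crank '[{"x":0.03,"y":0.015,"z":0,"ax":0,"ay":0,"az":0.03,"claw":-1},{"x":0.06,"y":0.03,"z":0,"ax":0,"ay":0,"az":0.06,"claw":-1},{"x":0.09,"y":0.048,"z":0,"ax":0,"ay":0,"az":0.09,"claw":-1},{"x":0.1245,"y":0.0665,"z":0,"ax":0,"ay":0,"az":0.112,"claw":-1},{"x":0.1245,"y":0.0665,"z":0,"ax":0,"ay":0,"az":0.112,"claw":-1}]'
python3 - <<'E'
from h import *
t=camera("top")
cv2.imwrite("pics/t3.png",cv2.resize(t["color"][180:320,200:450],(750,420),interpolation=2))
go([.667,-.248,.012],-.347)
E
```

```text
time: 10.45
ee_pos: [0.5509, -0.1676, 0.1975]
eef_rot: [0.998, -0.062, 0.0, 0.0]
ft_force: [0.3, 0.6, -0.1]
width: 0.0867
time: 10.87
ee_pos: [0.6677, -0.2529, 0.1936]
eef_rot: [0.984, -0.176, -0.001, -0.0]
ft_force: [-0.5, -1.3, -1.6]
width: 0.0872
shift [ 0.0004 -0.0024  0.1824] turn/2 [-0.0003  0.0013 -0.0018] yaw now -0.3507 pos [ 0.6662 -0.2504  0.1944] t 10.92 w 0.0873 f [-0.   0.2  0.3]
```

View pics/t3.png

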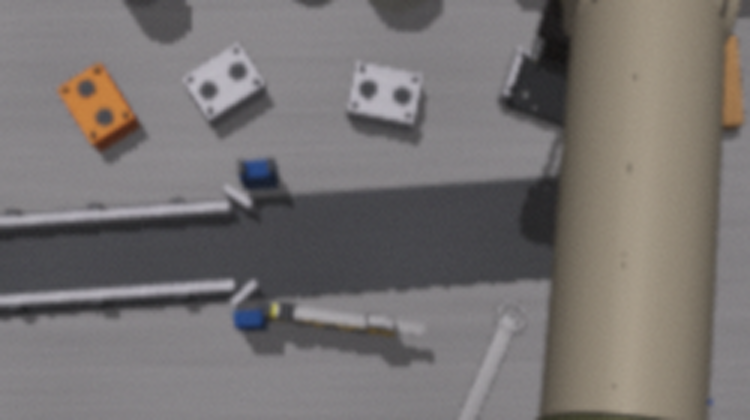

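The gate stands wide open: yellow bar from crop (275,312) to (425,328), wrench untouched. Next, pick the first body, the one nearest the plate's outer end.

```bash

python3 -m crank '[{"x":0,"y":-0.002,"z":0.03,"ax":0,"ay":0,"az":0,"claw":-1},{"x":0,"y":-0.002,"z":0.06,"ax":0,"ay":0,"az":0,"claw":-1},{"x":0,"y":-0.002,"z":0.09,"ax":0,"ay":0,"az":0,"claw":-1},{"x":0,"y":-0.002,"z":0.12,"ax":0,"ay":0,"az":0,"claw":-1},{"x":0,"y":-0.002,"z":0.15,"ax":0,"ay":0,"az":0,"claw":-1}]'
python3 -m crank '[{"x":0,"y":0,"z":0.015,"ax":0,"ay":0,"az":0,"claw":-1},{"x":0,"y":0,"z":0.025,"ax":0,"ay":0,"az":0,"claw":-1},{"x":0,"y":0,"z":0.032,"ax":0,"ay":0,"az":0,"claw":-1},{"x":0,"y":0,"z":0.032,"ax":0,"ay":0,"az":0,"claw":0.5},{"x":0,"y":0,"z":0.032,"ax":0,"ay":0,"az":0,"claw":1}]' 30
python3 -m crank '[{"x":0,"y":0,"z":0,"ax":0,"ay":0,"az":0,"claw":1},{"x":0,"y":0,"z":0,"ax":0,"ay":0,"az":0,"claw":1},{"x":0,"y":0,"z":0,"ax":0,"ay":0,"az":0,"claw":1},{"x":0,"y":0,"z":0,"ax":0,"ay":0,"az":0,"claw":1},{"x":0,"y":0,"z":0,"ax":0,"ay":0,"az":0,"claw":1}]' 30
python3 -m crank '[{"x":0,"y":0,"z":0,"ax":0,"ay":0,"az":0,"claw":1},{"x":0,"y":0,"z":0,"ax":0,"ay":0,"az":0,"claw":1},{"x":0,"y":0,"z":-0.01,"ax":0,"ay":0,"az":0,"claw":1},{"x":0,"y":0,"z":-0.03,"ax":0,"ay":0,"az":0,"claw":1},{"x":0,"y":0,"z":-0.05,"ax":0,"ay":0,"az":0,"claw":1}]' 40
python3 -c "
from h import *
go([*wor([0,-.383])[0],.062],MY)"
```

```text
time: 11.33
ee_pos: [0.6655, -0.2457, 0.0469]
eef_rot: [0.985, -0.172, 0.001, 0.0]
ft_force: [1.1, -0.1, 0.7]
width: 0.0871
time: 11.75
ee_pos: [0.6666, -0.2464, 0.0163]
eef_rot: [0.985, -0.173, 0.001, 0.0]
ft_force: [0.8, -1.0, 1.0]
width: 0.0798
time: 12.17
ee_pos: [0.6665, -0.2464, 0.0155]
eef_rot: [0.985, -0.173, 0.001, 0.0]
ft_force: [0.7, -0.5, 2.0]
width: 0.0498
time: 12.58
ee_pos: [0.6643, -0.2458, 0.0641]
eef_rot: [0.985, -0.173, -0.002, -0.0]
ft_force: [-0.2, -0.4, -3.5]
width: 0.0501
shift [-0.0822  0.1521  0.0024] turn/2 [-0.0004  0.002  -0.2028] yaw now -0.3473 pos [ 0.6643 -0.2458  0.0641] t 12.58 w 0.0501 f [-0.2 -0.4 -3.5]
```

```bash

python3 -m crank '[{"x":-0.013,"y":0.025,"z":0,"ax":0,"ay":0,"az":-0.04,"claw":1},{"x":-0.028,"y":0.055,"z":0,"ax":0,"ay":0,"az":-0.08,"claw":1},{"x":-0.045,"y":0.085,"z":0,"ax":0,"ay":0,"az":-0.12,"claw":1},{"x":-0.062,"y":0.115,"z":0,"ax":0,"ay":0,"az":-0.16,"claw":1},{"x":-0.075,"y":0.14,"z":0,"ax":0,"ay":0,"az":-0.203,"claw":1}]' 40
python3 -m crank '[{"x":0,"y":0,"z":0,"ax":0,"ay":0,"az":0,"claw":1},{"x":0,"y":0,"z":0,"ax":0,"ay":0,"az":0,"claw":1},{"x":0,"y":0,"z":0,"ax":0,"ay":0,"az":0,"claw":1},{"x":0,"y":0,"z":0,"ax":0,"ay":0,"az":0,"claw":1},{"x":0,"y":0,"z":0,"ax":0,"ay":0,"az":0,"claw":1}]' 40
python3 -c "
from h import *
go([*wor([0,-.383])[0],.022],MY)"
```

```text
time: 13.0
ee_pos: [0.5444, -0.354, 0.0644]
eef_rot: [1.0, 0.03, -0.001, -0.0]
ft_force: [-0.2, -0.3, -3.2]
width: 0.0497
time: 13.42
ee_pos: [0.5485, -0.3509, 0.0648]
eef_rot: [1.0, 0.03, 0.0, -0.0]
ft_force: [0.3, 0.1, -3.6]
width: 0.0496
shift [-0.0138  0.0092  0.0428] turn/2 [-0.0003 -0.0001  0.0009] yaw now 0.0601 pos [ 0.5485 -0.3509  0.0648] t 13.42 w 0.0496 f [ 0.3  0.1 -3.6]
```

```bash

python3 -m crank '[{"x":-0.005,"y":0.004,"z":0.01,"ax":0,"ay":0,"az":0,"claw":1},{"x":-0.01,"y":0.009,"z":0.02,"ax":0,"ay":0,"az":0,"claw":1},{"x":-0.014,"y":0.009,"z":0.03,"ax":0,"ay":0,"az":0,"claw":1},{"x":-0.014,"y":0.009,"z":0.036,"ax":0,"ay":0,"az":0,"claw":1},{"x":-0.014,"y":0.009,"z":0.0425,"ax":0,"ay":0,"az":0,"claw":1}]' 40
python3 -m crank '[{"x":0,"y":0,"z":0,"ax":0,"ay":0,"az":0,"claw":1},{"x":0,"y":0,"z":0,"ax":0,"ay":0,"az":0,"claw":-0.5},{"x":0,"y":0,"z":0,"ax":0,"ay":0,"az":0,"claw":-1},{"x":0,"y":0,"z":0,"ax":0,"ay":0,"az":0,"claw":-1},{"x":0,"y":0,"z":0,"ax":0,"ay":0,"az":0,"claw":-1}]' 40
python3 -m crank '[{"x":0,"y":0,"z":0,"ax":0,"ay":0,"az":0,"claw":-1},{"x":0,"y":0,"z":-0.03,"ax":0,"ay":0,"az":0,"claw":-1},{"x":0,"y":0,"z":-0.06,"ax":0,"ay":0,"az":0,"claw":-1},{"x":0,"y":0,"z":-0.09,"ax":0,"ay":0,"az":0,"claw":-1},{"x":0,"y":0,"z":-0.12,"ax":0,"ay":0,"az":0,"claw":-1}]' 40
python3 - <<'E'
from h import *
for v in valves(camera("top"),165): print(v)
go([.658,-.096,.13],-.225)
E
```

```text
time: 13.83
ee_pos: [0.5331, -0.3622, 0.021]
eef_rot: [1.0, 0.029, -0.001, -0.0]
ft_force: [-21.6, 3.1, 51.7]
width: 0.0496
time: 14.25
ee_pos: [0.5346, -0.3621, 0.0226]
eef_rot: [1.0, 0.029, 0.0, 0.0]
ft_force: [-0.6, 0.0, 0.5]
width: 0.0687
time: 14.67
ee_pos: [0.5341, -0.362, 0.1438]
eef_rot: [1.0, 0.029, 0.0, 0.0]
ft_force: [0.4, -0.2, -0.0]
width: 0.0865
(658.2, -95.4, 62.3, 45.1, 'bodyyaw', -12.2, 'mag', array([ 138.2, -125.2]))
(671.7, 59.9, 46.7, 63.1, 'bodyyaw', 31.0, 'mag', array([160.7,  29.1]))
shift [ 0.1365 -0.2598  0.0203] turn/2 [ 0.002  -0.0037  0.1417] yaw now 0.0585 pos [ 0.5368 -0.3632  0.1507] t 14.72 w 0.0866 f [ 1.9 -0.1  6. ]
```

```bash

python3 -m crank '[{"x":0.013,"y":-0.025,"z":0,"ax":0,"ay":0,"az":0,"claw":-1},{"x":0.026,"y":-0.05,"z":0,"ax":0,"ay":0,"az":0,"claw":-1},{"x":0.04,"y":-0.077,"z":0,"ax":0,"ay":0,"az":0,"claw":-1},{"x":0.055,"y":-0.104,"z":0,"ax":0,"ay":0,"az":0,"claw":-1},{"x":0.069,"y":-0.13,"z":0,"ax":0,"ay":0,"az":0,"claw":-1}]'
python3 -m crank '[{"x":0.014,"y":-0.026,"z":0.002,"ax":0,"ay":0,"az":0.03,"claw":-1},{"x":0.028,"y":-0.052,"z":0.005,"ax":0,"ay":0,"az":0.06,"claw":-1},{"x":0.042,"y":-0.078,"z":0.01,"ax":0,"ay":0,"az":0.1,"claw":-1},{"x":0.056,"y":-0.104,"z":0.015,"ax":0,"ay":0,"az":0.138,"claw":-1},{"x":0.069,"y":-0.13,"z":0.02,"ax":0,"ay":0,"az":0.138,"claw":-1}]'
python3 -m crank '[{"x":0,"y":0,"z":0,"ax":0,"ay":0,"az":0,"claw":-1},{"x":0,"y":0,"z":0,"ax":0,"ay":0,"az":0,"claw":-1},{"x":0,"y":0,"z":0,"ax":0,"ay":0,"az":0,"claw":-1},{"x":0,"y":0,"z":0,"ax":0,"ay":0,"az":0,"claw":-1},{"x":0,"y":0,"z":0,"ax":0,"ay":0,"az":0,"claw":-1}]'
python3 - <<'E'
from h import *
for v in valves(camera("top"),165): print(v)
go([.6582,-.0957,.016],-.218)
E
```

```text
time: 15.13
ee_pos: [0.5961, -0.2268, 0.1424]
eef_rot: [1.0, 0.029, 0.0, 0.0]
ft_force: [0.7, -0.4, 0.4]
width: 0.0868
time: 15.55
ee_pos: [0.6574, -0.0931, 0.1221]
eef_rot: [0.994, -0.111, 0.0, 0.0]
ft_force: [0.1, 0.7, 0.4]
width: 0.087
time: 15.97
ee_pos: [0.6566, -0.0963, 0.1224]
eef_rot: [0.994, -0.11, 0.0, 0.0]
ft_force: [0.3, 0.5, 0.1]
width: 0.0872
(534.4, -365.1, 61.0, 43.4, 'bodyyaw', -0.7, 'mag', array([  -1.1, -387.2]))
(671.7, 59.7, 46.5, 61.8, 'bodyyaw', 32.7, 'mag', array([160.8,  28.9]))
shift [ 0.0014 -0.0008  0.1065] turn/2 [ 0.0003 -0.0002 -0.0007] yaw now -0.2195 pos [ 0.6566 -0.0961  0.1225] t 16.02 w 0.0872 f [-1.2  0.  -0.5]
```

```bash

python3 -m crank '[{"x":0,"y":0,"z":0.025,"ax":0,"ay":0,"az":0,"claw":-1},{"x":0,"y":0,"z":0.05,"ax":0,"ay":0,"az":0,"claw":-1},{"x":0,"y":0,"z":0.075,"ax":0,"ay":0,"az":0,"claw":-1},{"x":0,"y":0,"z":0.095,"ax":0,"ay":0,"az":0,"claw":-1},{"x":0,"y":0,"z":0.107,"ax":0,"ay":0,"az":0,"claw":-1}]'
python3 -m crank '[{"x":0,"y":0,"z":0,"ax":0,"ay":0,"az":0,"claw":1},{"x":0,"y":0,"z":0,"ax":0,"ay":0,"az":0,"claw":1},{"x":0,"y":0,"z":0,"ax":0,"ay":0,"az":0,"claw":1},{"x":0,"y":0,"z":0,"ax":0,"ay":0,"az":0,"claw":1},{"x":0,"y":0,"z":0,"ax":0,"ay":0,"az":0,"claw":1}]' 40
python3 -m crank '[{"x":0,"y":0,"z":0,"ax":0,"ay":0,"az":0,"claw":1},{"x":0,"y":0,"z":0,"ax":0,"ay":0,"az":0,"claw":1},{"x":0,"y":0,"z":0,"ax":0,"ay":0,"az":0,"claw":1},{"x":0,"y":0,"z":0,"ax":0,"ay":0,"az":0,"claw":1},{"x":0,"y":0,"z":0,"ax":0,"ay":0,"az":0,"claw":1}]' 40
python3 -m crank '[{"x":0,"y":0,"z":-0.01,"ax":0,"ay":0,"az":0,"claw":1},{"x":0,"y":0,"z":-0.025,"ax":0,"ay":0,"az":0,"claw":1},{"x":0,"y":0,"z":-0.045,"ax":0,"ay":0,"az":0,"claw":1},{"x":0,"y":0,"z":-0.07,"ax":0,"ay":0,"az":0,"claw":1},{"x":0,"y":0,"z":-0.09,"ax":0,"ay":0,"az":0,"claw":1}]' 40
python3 -c "
from h import *
go([*wor([0,-.316])[0],.1],MY)"
```

```text
time: 16.43
ee_pos: [0.6554, -0.0955, 0.0128]
eef_rot: [0.994, -0.109, -0.001, 0.0]
ft_force: [-0.6, 0.5, 0.8]
width: 0.0874
time: 16.85
ee_pos: [0.6576, -0.0947, 0.0167]
eef_rot: [0.994, -0.109, 0.001, 0.0]
ft_force: [-0.2, 0.4, -0.6]
width: 0.0615
time: 17.27
ee_pos: [0.6574, -0.0947, 0.0161]
eef_rot: [0.994, -0.109, 0.001, 0.0]
ft_force: [0.6, -0.4, 6.0]
width: 0.0495
time: 17.68
ee_pos: [0.6568, -0.0943, 0.1078]
eef_rot: [0.994, -0.108, 0.0, -0.0]
ft_force: [1.3, -0.3, -1.4]
width: 0.0498
shift [-0.0795  0.222   0.0077] turn/2 [-1.000e-04 -3.000e-04 -1.378e-01] yaw now -0.2174 pos [ 0.6568 -0.0943  0.1078] t 17.68 w 0.0498 f [ 1.3 -0.3 -1.4]
```

```bash

python3 -m crank '[{"x":-0.006,"y":0.018,"z":0,"ax":0,"ay":0,"az":0,"claw":1},{"x":-0.014,"y":0.04,"z":0,"ax":0,"ay":0,"az":0,"claw":1},{"x":-0.022,"y":0.063,"z":0,"ax":0,"ay":0,"az":0,"claw":1},{"x":-0.031,"y":0.086,"z":0,"ax":0,"ay":0,"az":0,"claw":1},{"x":-0.04,"y":0.11,"z":0,"ax":0,"ay":0,"az":0,"claw":1}]' 40
python3 -m crank '[{"x":-0.009,"y":0.024,"z":0,"ax":0,"ay":0,"az":-0.03,"claw":1},{"x":-0.018,"y":0.048,"z":0.01,"ax":0,"ay":0,"az":-0.06,"claw":1},{"x":-0.027,"y":0.072,"z":0.02,"ax":0,"ay":0,"az":-0.1,"claw":1},{"x":-0.036,"y":0.096,"z":0.03,"ax":0,"ay":0,"az":-0.138,"claw":1},{"x":-0.0395,"y":0.112,"z":0.035,"ax":0,"ay":0,"az":-0.138,"claw":1}]' 40
python3 -m crank '[{"x":0,"y":0,"z":0,"ax":0,"ay":0,"az":0,"claw":1},{"x":0,"y":0,"z":0,"ax":0,"ay":0,"az":0,"claw":1},{"x":0,"y":0,"z":0,"ax":0,"ay":0,"az":0,"claw":1},{"x":0,"y":0,"z":0,"ax":0,"ay":0,"az":0,"claw":1},{"x":0,"y":0,"z":0,"ax":0,"ay":0,"az":0,"claw":1}]' 40
python3 -c "
from h import *
go([*wor([0,-.316])[0],.0235],MY)"
```

```text
time: 18.1
ee_pos: [0.5932, -0.1938, 0.1063]
eef_rot: [0.994, -0.108, 0.0, 0.0]
ft_force: [0.4, -0.1, -2.0]
width: 0.0496
time: 18.52
ee_pos: [0.5285, -0.2966, 0.0699]
eef_rot: [1.0, 0.03, -0.001, 0.0]
ft_force: [-0.2, -0.9, -2.8]
width: 0.0496
time: 18.93
ee_pos: [0.5322, -0.2928, 0.071]
eef_rot: [1.0, 0.03, 0.0, 0.0]
ft_force: [-0.4, -1.1, -2.2]
width: 0.0498
shift [-0.001   0.0011  0.0475] turn/2 [ 0.0001 -0.0005  0.001 ] yaw now 0.0604 pos [ 0.5322 -0.2928  0.071 ] t 18.93 w 0.0498 f [-0.4 -1.1 -2.2]
```

```bash

python3 -m crank '[{"x":-0.001,"y":0.001,"z":0.015,"ax":0,"ay":0,"az":0,"claw":1},{"x":-0.001,"y":0.001,"z":0.027,"ax":0,"ay":0,"az":0,"claw":1},{"x":-0.001,"y":0.001,"z":0.037,"ax":0,"ay":0,"az":0,"claw":1},{"x":-0.001,"y":0.001,"z":0.043,"ax":0,"ay":0,"az":0,"claw":1},{"x":-0.001,"y":0.001,"z":0.047,"ax":0,"ay":0,"az":0,"claw":1}]' 40
python3 -m crank '[{"x":0,"y":0,"z":0,"ax":0,"ay":0,"az":0,"claw":1},{"x":0,"y":0,"z":0,"ax":0,"ay":0,"az":0,"claw":-0.5},{"x":0,"y":0,"z":0,"ax":0,"ay":0,"az":0,"claw":-1},{"x":0,"y":0,"z":0,"ax":0,"ay":0,"az":0,"claw":-1},{"x":0,"y":0,"z":0,"ax":0,"ay":0,"az":0,"claw":-1}]' 40
python3 -m crank '[{"x":0,"y":0,"z":0,"ax":0,"ay":0,"az":0,"claw":-1},{"x":0,"y":0,"z":-0.03,"ax":0,"ay":0,"az":0,"claw":-1},{"x":0,"y":0,"z":-0.06,"ax":0,"ay":0,"az":0,"claw":-1},{"x":0,"y":0,"z":-0.09,"ax":0,"ay":0,"az":0,"claw":-1},{"x":0,"y":0,"z":-0.12,"ax":0,"ay":0,"az":0,"claw":-1}]' 40
python3 - <<'E'
from h import *
for v in valves(camera("top"),165): print(v)
go([.671,.0597,.14],np.radians(32.4))
E
```

```text
time: 19.35
ee_pos: [0.5299, -0.2946, 0.0221]
eef_rot: [1.0, 0.029, -0.001, -0.0]
ft_force: [-0.9, -0.1, 1.5]
width: 0.0496
time: 19.77
ee_pos: [0.5306, -0.2954, 0.0238]
eef_rot: [1.0, 0.029, 0.0, 0.0]
ft_force: [-0.3, -0.3, -0.1]
width: 0.0689
time: 20.18
ee_pos: [0.5301, -0.295, 0.1448]
eef_rot: [1.0, 0.029, 0.0, 0.0]
ft_force: [0.7, -1.2, 0.7]
width: 0.0867
(671.7, 59.8, 46.5, 61.9, 'bodyyaw', 32.7, 'mag', array([160.8,  28.9]))
shift [ 0.1586 -0.3471  0.0108] turn/2 [ 0.0031 -0.0028 -0.2535] yaw now 0.0586 pos [ 0.5329 -0.296   0.1513] t 20.23 w 0.0864 f [ 2.7 -0.9  6.1]
```

The catch post would foul the gripper body with the jaws across the third body's short side. I'll grip it across its length instead (jaws at -57.6°), set it on the plate ahead of the row, and let the push close the gap.

```bash

python3 -m crank '[{"x":0.014,"y":-0.03,"z":0,"ax":0,"ay":0,"az":0,"claw":-1},{"x":0.03,"y":-0.065,"z":0,"ax":0,"ay":0,"az":0,"claw":-1},{"x":0.046,"y":-0.1,"z":0,"ax":0,"ay":0,"az":0,"claw":-1},{"x":0.063,"y":-0.137,"z":0,"ax":0,"ay":0,"az":0,"claw":-1},{"x":0.079,"y":-0.173,"z":0,"ax":0,"ay":0,"az":0,"claw":-1}]'
python3 -m crank '[{"x":0.016,"y":-0.035,"z":0,"ax":0,"ay":0,"az":0.053,"claw":-1},{"x":0.032,"y":-0.07,"z":0,"ax":0,"ay":0,"az":0.106,"claw":-1},{"x":0.048,"y":-0.105,"z":0,"ax":0,"ay":0,"az":0.16,"claw":-1},{"x":0.064,"y":-0.14,"z":0,"ax":0,"ay":0,"az":0.213,"claw":-1},{"x":0.079,"y":-0.173,"z":0,"ax":0,"ay":0,"az":0.266,"claw":-1}]'
python3 -m crank '[{"x":0,"y":0,"z":0,"ax":0,"ay":0,"az":0.053,"claw":-1},{"x":0,"y":0,"z":0,"ax":0,"ay":0,"az":0.106,"claw":-1},{"x":0,"y":0,"z":0,"ax":0,"ay":0,"az":0.16,"claw":-1},{"x":0,"y":0,"z":0,"ax":0,"ay":0,"az":0.213,"claw":-1},{"x":0,"y":0,"z":0,"ax":0,"ay":0,"az":0.266,"claw":-1}]'
python3 - <<'E'
from h import *
for v in valves(camera("top"),165): print(v)
for v in valves(camera("scene"),165,.056,box=(180,200,480,320)): print("s",v)
go([.6705,.0602,.018],np.radians(32.4-90)); print(r.read_state()["joint_positions"])
E
```

```text
time: 20.65
ee_pos: [0.5995, -0.1162, 0.1435]
eef_rot: [1.0, 0.029, 0.0, 0.0]
ft_force: [1.0, -0.6, 0.1]
width: 0.0868
time: 21.07
ee_pos: [0.6683, 0.0616, 0.1432]
eef_rot: [0.971, -0.237, 0.0, -0.0]
ft_force: [0.8, -0.1, -0.3]
width: 0.0868
time: 21.48
ee_pos: [0.6678, 0.0595, 0.1431]
eef_rot: [0.875, -0.484, 0.0, 0.0]
ft_force: [0.0, 0.4, 0.9]
width: 0.0872
(530.6, -295.9, 44.3, 60.1, 'bodyyaw', 3.7, 'mag', array([  -0.9, -317.8]))
(534.3, -368.5, 61.3, 43.4, 'bodyyaw', -0.8, 'mag', array([  -1.3, -390.6]))
s (700.0, -274.5, 146.0, 42.4, 'bodyyaw', -4.9, 'mag', array([ 169.5, -306.4]))
s (738.5, 176.7, 54.3, 50.3, 'bodyyaw', -5.8, 'mag', array([234.2, 141.8]))
s (675.8, 62.2, 42.8, 70.1, 'bodyyaw', 32.7, 'mag', array([165. ,  31.1]))
s (633.7, -277.8, 173.7, 39.9, 'bodyyaw', -1.1, 'mag', array([ 103.2, -305.8]))
s (532.8, -331.6, 49.9, 134.4, 'bodyyaw', 2.4, 'mag', array([  -0.7, -353.6]))
shift [ 0.0008 -0.0026  0.1252] turn/2 [-0.     -0.0002 -0.0011] yaw now -1.0075 pos [0.6678 0.0595 0.1432] t 21.58 w 0.0872 f [-0.3  0.3 -0.5]
[ 0.21309817  0.53419168 -0.52435419  1.40461509  0.27022862  1.27406719
 -1.33706638]
```

```bash

python3 -m crank '[{"x":0.001,"y":-0.0026,"z":0.025,"ax":0,"ay":0,"az":0,"claw":-1},{"x":0.001,"y":-0.0026,"z":0.055,"ax":0,"ay":0,"az":0,"claw":-1},{"x":0.001,"y":-0.0026,"z":0.085,"ax":0,"ay":0,"az":0,"claw":-1},{"x":0.001,"y":-0.0026,"z":0.11,"ax":0,"ay":0,"az":0,"claw":-1},{"x":0.001,"y":-0.0026,"z":0.125,"ax":0,"ay":0,"az":0,"claw":-1}]'
python3 -m crank '[{"x":0,"y":0,"z":0,"ax":0,"ay":0,"az":0,"claw":1},{"x":0,"y":0,"z":0,"ax":0,"ay":0,"az":0,"claw":1},{"x":0,"y":0,"z":0,"ax":0,"ay":0,"az":0,"claw":1},{"x":0,"y":0,"z":0,"ax":0,"ay":0,"az":0,"claw":1},{"x":0,"y":0,"z":0,"ax":0,"ay":0,"az":0,"claw":1}]' 40
python3 -m crank '[{"x":0,"y":0,"z":0,"ax":0,"ay":0,"az":0,"claw":1},{"x":0,"y":0,"z":0,"ax":0,"ay":0,"az":0,"claw":1},{"x":0,"y":0,"z":-0.01,"ax":0,"ay":0,"az":0,"claw":1},{"x":0,"y":0,"z":-0.03,"ax":0,"ay":0,"az":0,"claw":1},{"x":0,"y":0,"z":-0.06,"ax":0,"ay":0,"az":0,"claw":1}]' 40
python3 -m crank '[{"x":0,"y":0,"z":-0.015,"ax":0,"ay":0,"az":0,"claw":1},{"x":0,"y":0,"z":-0.03,"ax":0,"ay":0,"az":0,"claw":1},{"x":0,"y":0,"z":-0.045,"ax":0,"ay":0,"az":0,"claw":1},{"x":0,"y":0,"z":-0.06,"ax":0,"ay":0,"az":0,"claw":1},{"x":0,"y":0,"z":-0.06,"ax":0,"ay":0,"az":0,"claw":1}]' 40
python3 -c "
from h import *
go([*wor([0,-.205])[0],.14],MY-np.pi/2)"
```

```text
time: 22.0
ee_pos: [0.669, 0.0597, 0.015]
eef_rot: [0.877, -0.48, -0.001, 0.001]
ft_force: [-0.6, 0.7, 0.2]
width: 0.0873
time: 22.42
ee_pos: [0.672, 0.06, 0.0204]
eef_rot: [0.876, -0.482, 0.002, -0.001]
ft_force: [0.5, 0.2, 6.0]
width: 0.0655
time: 22.83
ee_pos: [0.6684, 0.0597, 0.0768]
eef_rot: [0.876, -0.482, -0.002, 0.001]
ft_force: [-0.6, 0.0, -2.1]
width: 0.0657
time: 23.25
ee_pos: [0.6718, 0.0605, 0.1422]
eef_rot: [0.876, -0.482, 0.002, -0.001]
ft_force: [0.8, 0.5, -0.9]
width: 0.0657
shift [0.127  0.2546 0.0014] turn/2 [-0.0023 -0.0005  0.2536] yaw now -1.0054 pos [0.6718 0.0605 0.1422] t 23.25 w 0.0657 f [ 0.8  0.5 -0.9]
```

```bash

python3 -m crank '[{"x":0.01,"y":0.02,"z":0,"ax":0,"ay":0,"az":0,"claw":1},{"x":0.022,"y":0.045,"z":0,"ax":0,"ay":0,"az":0,"claw":1},{"x":0.036,"y":0.072,"z":0,"ax":0,"ay":0,"az":0,"claw":1},{"x":0.05,"y":0.1,"z":0,"ax":0,"ay":0,"az":0,"claw":1},{"x":0.0635,"y":0.1275,"z":0,"ax":0,"ay":0,"az":0,"claw":1}]' 40
python3 -m crank '[{"x":0.014,"y":0.028,"z":0,"ax":0,"ay":0,"az":0.05,"claw":1},{"x":0.028,"y":0.056,"z":0.01,"ax":0,"ay":0,"az":0.1,"claw":1},{"x":0.042,"y":0.084,"z":0.02,"ax":0,"ay":0,"az":0.15,"claw":1},{"x":0.054,"y":0.11,"z":0.04,"ax":0,"ay":0,"az":0.2,"claw":1},{"x":0.0635,"y":0.1275,"z":0.06,"ax":0,"ay":0,"az":0.2535,"claw":1}]' 40
python3 -m crank '[{"x":0,"y":0,"z":0,"ax":0,"ay":0,"az":0,"claw":1},{"x":0,"y":0,"z":0,"ax":0,"ay":0,"az":0,"claw":1},{"x":0,"y":0,"z":0,"ax":0,"ay":0,"az":0,"claw":1},{"x":0,"y":0,"z":0,"ax":0,"ay":0,"az":0,"claw":1},{"x":0,"y":0,"z":0,"ax":0,"ay":0,"az":0,"claw":1}]' 40
python3 -c "
from h import *
go([*wor([0,-.205])[0],.0265],MY-np.pi/2)"
```

```text
time: 23.67
ee_pos: [0.5954, -0.0631, 0.1375]
eef_rot: [0.876, -0.482, -0.0, 0.0]
ft_force: [0.2, -0.1, -1.9]
width: 0.0658
time: 24.08
ee_pos: [0.5213, -0.1867, 0.0777]
eef_rot: [0.725, -0.689, 0.0, 0.001]
ft_force: [0.1, 0.1, -3.3]
width: 0.0653
time: 24.5
ee_pos: [0.5242, -0.1827, 0.079]
eef_rot: [0.728, -0.685, 0.001, -0.0]
ft_force: [0.5, 0.4, -1.8]
width: 0.0658
shift [ 0.0005 -0.0005  0.0525] turn/2 [-0.0007 -0.      0.0012] yaw now -1.51 pos [ 0.5242 -0.1827  0.079 ] t 24.5 w 0.0658 f [ 0.5  0.4 -1.8]
```

```bash

python3 -m crank '[{"x":0,"y":0,"z":0.015,"ax":0,"ay":0,"az":0,"claw":1},{"x":0,"y":0,"z":0.03,"ax":0,"ay":0,"az":0,"claw":1},{"x":0,"y":0,"z":0.042,"ax":0,"ay":0,"az":0,"claw":1},{"x":0,"y":0,"z":0.048,"ax":0,"ay":0,"az":0,"claw":1},{"x":0,"y":0,"z":0.052,"ax":0,"ay":0,"az":0,"claw":1}]' 40
python3 -m crank '[{"x":0,"y":0,"z":0,"ax":0,"ay":0,"az":0,"claw":1},{"x":0,"y":0,"z":0,"ax":0,"ay":0,"az":0,"claw":-1},{"x":0,"y":0,"z":0,"ax":0,"ay":0,"az":0,"claw":-1},{"x":0,"y":0,"z":0,"ax":0,"ay":0,"az":0,"claw":-1},{"x":0,"y":0,"z":0,"ax":0,"ay":0,"az":0,"claw":-1}]' 40
python3 -m crank '[{"x":0,"y":0,"z":-0.01,"ax":0,"ay":0,"az":0,"claw":-1},{"x":0,"y":0,"z":-0.03,"ax":0,"ay":0,"az":0,"claw":-1},{"x":0,"y":0,"z":-0.06,"ax":0,"ay":0,"az":0,"claw":-1},{"x":0,"y":0,"z":-0.09,"ax":0,"ay":0,"az":0,"claw":-1},{"x":0,"y":0,"z":-0.12,"ax":0,"ay":0,"az":0,"claw":-1}]' 40
python3 -m crank '[{"x":0.025,"y":0,"z":0,"ax":0,"ay":0,"az":0,"claw":1},{"x":0.052,"y":0,"z":0,"ax":0,"ay":0,"az":0,"claw":1},{"x":0.08,"y":0,"z":0,"ax":0,"ay":0,"az":0,"claw":1},{"x":0.11,"y":0,"z":0,"ax":0,"ay":0,"az":0,"claw":1},{"x":0.14,"y":0,"z":0,"ax":0,"ay":0,"az":0,"claw":1}]' 40
python3 -m crank '[{"x":0.025,"y":0,"z":0,"ax":0,"ay":0,"az":0,"claw":1},{"x":0.05,"y":0,"z":0,"ax":0,"ay":0,"az":0,"claw":1},{"x":0.075,"y":0,"z":0,"ax":0,"ay":0,"az":0,"claw":1},{"x":0.1,"y":0,"z":0,"ax":0,"ay":0,"az":0,"claw":1},{"x":0.125,"y":0,"z":0,"ax":0,"ay":0,"az":0,"claw":1}]' 40
python3 - <<'E'
from h import *
go([*wor([0,-.465])[0],.02],MY-np.pi/2)
for v in valves(camera("top"),165,.056): print(v)
for v in valves(camera("scene"),165,.056,box=(180,220,360,280)): print("s",v)
a=camera("top")["color"][190:310,250:450];b=camera("scene")["color"][180:310,160:400]
cv2.imwrite("pics/row1.png",np.hstack([cv2.resize(a,(400,240)),cv2.resize(b,(400,240))]))
E
```

```text
time: 24.92
ee_pos: [0.523, -0.1832, 0.0261]
eef_rot: [0.728, -0.686, -0.001, 0.0]
ft_force: [-22.9, 6.3, 54.2]
width: 0.0657
time: 25.33
ee_pos: [0.5236, -0.184, 0.0266]
eef_rot: [0.727, -0.686, 0.0, -0.0]
ft_force: [0.0, -0.0, 0.3]
width: 0.0829
time: 25.75
ee_pos: [0.5231, -0.1837, 0.1484]
eef_rot: [0.727, -0.686, 0.0, -0.0]
ft_force: [0.5, -0.3, -0.2]
width: 0.0869
time: 26.17
ee_pos: [0.5315, -0.3249, 0.1475]
eef_rot: [0.728, -0.686, 0.001, -0.0]
ft_force: [0.6, 1.4, -0.9]
width: 0.0615
time: 26.58
ee_pos: [0.5386, -0.4496, 0.1473]
eef_rot: [0.727, -0.686, 0.0, -0.0]
ft_force: [0.5, -0.3, -0.6]
width: 0.0286
shift [-0.0069 -0.0017  0.1272] turn/2 [-0.0003 -0.0002 -0.    ] yaw now -1.5125 pos [ 0.5386 -0.4496  0.1473] t 26.58 w 0.0286 f [ 0.5 -0.3 -0.6]
(521.8, -180.2, 59.9, 42.8, 'bodyyaw', -0.8, 'mag', array([  -2.9, -201.9]))
(529.8, -294.8, 44.1, 59.8, 'bodyyaw', 3.7, 'mag', array([  -1.5, -316.7]))
(532.9, -367.9, 43.4, 61.3, 'bodyyaw', 5.6, 'mag', array([  -2.7, -389.9]))
s (531.9, -323.1, 50.9, 152.5, 'bodyyaw', 3.6, 'mag', array([  -1.1, -345.1]))
s (523.0, -185.2, 48.8, 74.3, 'bodyyaw', 3.6, 'mag', array([  -2., -207.]))
```

View pics/row1.png

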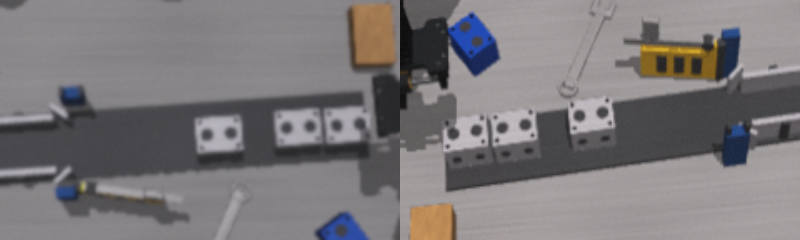

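The row is on the plate with one gap of about 48 mm ahead of the front body. I'll lower the closed fingers behind the row and push slowly to close it up outside the gateway.

```bash

python3 -m crank '[{"x":0,"y":-0.001,"z":0.025,"ax":0,"ay":0,"az":0,"claw":1},{"x":0,"y":-0.001,"z":0.055,"ax":0,"ay":0,"az":0,"claw":1},{"x":0,"y":-0.001,"z":0.085,"ax":0,"ay":0,"az":0,"claw":1},{"x":0,"y":-0.001,"z":0.11,"ax":0,"ay":0,"az":0,"claw":1},{"x":0,"y":-0.001,"z":0.124,"ax":0,"ay":0,"az":0,"claw":1}]' 20
python3 -m crank '[{"x":-0.008,"y":0,"z":0,"ax":0,"ay":0,"az":0,"claw":1},{"x":-0.016,"y":0,"z":0,"ax":0,"ay":0,"az":0,"claw":1},{"x":-0.024,"y":0,"z":0,"ax":0,"ay":0,"az":0,"claw":1},{"x":-0.032,"y":0,"z":0,"ax":0,"ay":0,"az":0,"claw":1},{"x":-0.04,"y":0,"z":0,"ax":0,"ay":0,"az":0,"claw":1}]' 20
python3 -m crank '[{"x":-0.007,"y":0,"z":0,"ax":0,"ay":0,"az":0,"claw":1},{"x":-0.014,"y":0,"z":0,"ax":0,"ay":0,"az":0,"claw":1},{"x":-0.021,"y":0,"z":0,"ax":0,"ay":0,"az":0,"claw":1},{"x":-0.028,"y":0,"z":0,"ax":0,"ay":0,"az":0,"claw":1},{"x":-0.035,"y":0,"z":0,"ax":0,"ay":0,"az":0,"claw":1}]' 20
python3 -m crank '[{"x":-0.006,"y":0,"z":0,"ax":0,"ay":0,"az":0,"claw":1},{"x":-0.012,"y":0,"z":0,"ax":0,"ay":0,"az":0,"claw":1},{"x":-0.018,"y":0,"z":0,"ax":0,"ay":0,"az":0,"claw":1},{"x":-0.024,"y":0,"z":0,"ax":0,"ay":0,"az":0,"claw":1},{"x":-0.03,"y":0,"z":0,"ax":0,"ay":0,"az":0,"claw":1}]' 20
python3 - <<'E'
from h import *
print(mag(r.read_state()["ee_pos"]))
for v in valves(camera("top"),165,.056): print(v)
for v in valves(camera("scene"),165,.056,box=(180,220,360,280)): print("s",v)
a=camera("top")["color"][190:310,250:450];b=camera("scene")["color"][180:310,160:400]
cv2.imwrite("pics/row2.png",np.hstack([cv2.resize(a,(400,240)),cv2.resize(b,(400,240))]))
E
```

```text
time: 27.2
ee_pos: [0.5389, -0.4459, 0.0196]
eef_rot: [0.728, -0.686, -0.002, -0.0]
ft_force: [-0.3, -0.1, -0.6]
width: 0.0009
time: 27.62
ee_pos: [0.5384, -0.4082, 0.0245]
eef_rot: [0.728, -0.686, 0.002, -0.0]
ft_force: [0.0, -3.0, 3.5]
width: 0.0007
time: 28.03
ee_pos: [0.536, -0.3753, 0.0244]
eef_rot: [0.727, -0.687, 0.003, 0.0]
ft_force: [0.3, -6.3, 4.9]
width: 0.0006
time: 28.45
ee_pos: [0.5343, -0.3458, 0.0244]
eef_rot: [0.727, -0.687, 0.003, 0.001]
ft_force: [0.8, -8.8, 5.8]
width: 0.0003
[[-6.86952232e-05 -3.67937312e-01]]
(522.7, -195.5, 44.7, 118.3, 'bodyyaw', 4.2, 'mag', array([  -2.9, -217.2]))
s (524.0, -195.8, 48.8, 121.1, 'bodyyaw', 3.9, 'mag', array([  -1.6, -217.6]))
```

View pics/row2.png

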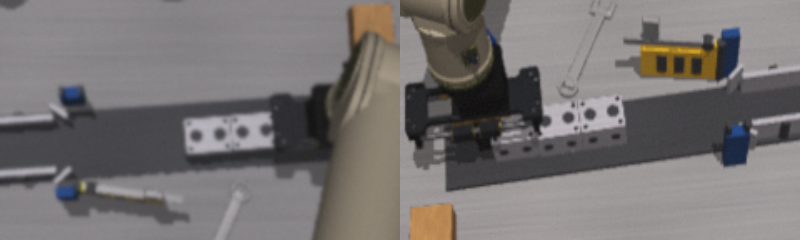

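The row is closed up and straight at mag x ≈ -2 mm, with its front face at y ≈ -155 mm. The push force of 9 N fits three bodies moving together. Continuing the push.

```bash

python3 -m crank '[{"x":-0.01,"y":0,"z":0,"ax":0,"ay":0,"az":0,"claw":1},{"x":-0.02,"y":0,"z":0,"ax":0,"ay":0,"az":0,"claw":1},{"x":-0.03,"y":0,"z":0,"ax":0,"ay":0,"az":0,"claw":1},{"x":-0.04,"y":0,"z":0,"ax":0,"ay":0,"az":0,"claw":1},{"x":-0.05,"y":0,"z":0,"ax":0,"ay":0,"az":0,"claw":1}]' 20
python3 -m crank '[{"x":-0.01,"y":0,"z":0,"ax":0,"ay":0,"az":0,"claw":1},{"x":-0.02,"y":0,"z":0,"ax":0,"ay":0,"az":0,"claw":1},{"x":-0.03,"y":0,"z":0,"ax":0,"ay":0,"az":0,"claw":1},{"x":-0.04,"y":0,"z":0,"ax":0,"ay":0,"az":0,"claw":1},{"x":-0.05,"y":0,"z":0,"ax":0,"ay":0,"az":0,"claw":1}]' 20
python3 -m crank '[{"x":-0.01,"y":0,"z":0,"ax":0,"ay":0,"az":0,"claw":1},{"x":-0.02,"y":0,"z":0,"ax":0,"ay":0,"az":0,"claw":1},{"x":-0.03,"y":0,"z":0,"ax":0,"ay":0,"az":0,"claw":1},{"x":-0.04,"y":0,"z":0,"ax":0,"ay":0,"az":0,"claw":1},{"x":-0.05,"y":0,"z":0,"ax":0,"ay":0,"az":0,"claw":1}]' 20
python3 - <<'E'
from h import *
print(mag(r.read_state()["ee_pos"]))
go([*wor([0,.09])[0],.0245],MY-np.pi/2)
for v in valves(camera("scene"),165,.056,box=(180,220,420,280)): print("s",v)
a=camera("top")["color"][190:310,200:400];b=camera("scene")["color"][180:310,240:480]
cv2.imwrite("pics/row3.png",np.hstack([cv2.resize(a,(400,240)),cv2.resize(b,(400,240))]))
E
```

```text
time: 29.07
ee_pos: [0.5311, -0.2955, 0.0237]
eef_rot: [0.727, -0.687, 0.002, 0.0]
ft_force: [0.3, -8.8, 5.8]
width: 0.0005
time: 29.48
ee_pos: [0.5283, -0.2456, 0.0237]
eef_rot: [0.727, -0.687, 0.002, 0.0]
ft_force: [1.5, -9.1, 7.5]
width: 0.0005
time: 29.9
ee_pos: [0.5255, -0.1957, 0.0237]
eef_rot: [0.727, -0.687, 0.002, 0.0]
ft_force: [1.1, -9.1, 8.0]
width: 0.0003
[[-3.55277061e-05 -2.17579366e-01]]
shift [-0.3076  0.0006 -0.0019] turn/2 [-0.0012 -0.0017 -0.001 ] yaw now -1.5145 pos [ 0.5255 -0.1957  0.0237] t 29.9 w 0.0003 f [ 1.1 -9.1  8. ]
s (514.8, -48.5, 48.6, 123.0, 'bodyyaw', 4.2, 'mag', array([ -2.2, -70. ]))
```

View pics/row3.png

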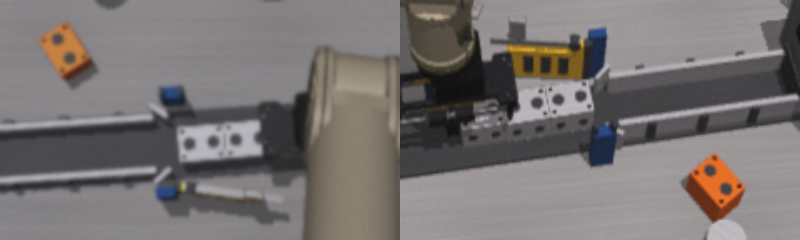

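The row's front is at the mouth, straight and centred between the walls. Continuing.

```bash

python3 -m crank '[{"x":-0.01,"y":0,"z":0,"ax":0,"ay":0,"az":0,"claw":1},{"x":-0.02,"y":0,"z":0,"ax":0,"ay":0,"az":0,"claw":1},{"x":-0.03,"y":0,"z":0,"ax":0,"ay":0,"az":0,"claw":1},{"x":-0.04,"y":0,"z":0,"ax":0,"ay":0,"az":0,"claw":1},{"x":-0.05,"y":0,"z":0,"ax":0,"ay":0,"az":0,"claw":1}]' 20
python3 -m crank '[{"x":-0.01,"y":0,"z":0,"ax":0,"ay":0,"az":0,"claw":1},{"x":-0.02,"y":0,"z":0,"ax":0,"ay":0,"az":0,"claw":1},{"x":-0.03,"y":0,"z":0,"ax":0,"ay":0,"az":0,"claw":1},{"x":-0.04,"y":0,"z":0,"ax":0,"ay":0,"az":0,"claw":1},{"x":-0.05,"y":0,"z":0,"ax":0,"ay":0,"az":0,"claw":1}]' 20
python3 -m crank '[{"x":-0.01,"y":0,"z":0,"ax":0,"ay":0,"az":0,"claw":1},{"x":-0.02,"y":0,"z":0,"ax":0,"ay":0,"az":0,"claw":1},{"x":-0.03,"y":0,"z":0,"ax":0,"ay":0,"az":0,"claw":1},{"x":-0.04,"y":0,"z":0,"ax":0,"ay":0,"az":0,"claw":1},{"x":-0.05,"y":0,"z":0,"ax":0,"ay":0,"az":0,"claw":1}]' 20
python3 -m crank '[{"x":-0.01,"y":0,"z":0,"ax":0,"ay":0,"az":0,"claw":1},{"x":-0.02,"y":0,"z":0,"ax":0,"ay":0,"az":0,"claw":1},{"x":-0.03,"y":0,"z":0,"ax":0,"ay":0,"az":0,"claw":1},{"x":-0.04,"y":0,"z":0,"ax":0,"ay":0,"az":0,"claw":1},{"x":-0.05,"y":0,"z":0,"ax":0,"ay":0,"az":0,"claw":1}]' 20
python3 - <<'E'
from h import *
go([*wor([0,.097])[0],.0245],MY-np.pi/2)
for v in valves(camera("scene"),165,.056,box=(350,190,490,260)): print("s",v)
E
```

```text
time: 30.47
ee_pos: [0.5219, -0.145, 0.0226]
eef_rot: [0.727, -0.687, 0.001, 0.0]
ft_force: [0.7, -7.2, 3.8]
width: 0.0003
time: 30.88
ee_pos: [0.519, -0.0951, 0.0226]
eef_rot: [0.727, -0.687, 0.001, 0.0]
ft_force: [-0.1, -7.0, 4.5]
width: 0.0006
time: 31.3
ee_pos: [0.5161, -0.0452, 0.0226]
eef_rot: [0.727, -0.687, 0.001, 0.001]
ft_force: [-0.4, -7.7, 5.4]
width: 0.0008
time: 31.72
ee_pos: [0.5132, 0.0045, 0.0226]
eef_rot: [0.727, -0.687, 0.001, 0.001]
ft_force: [0.5, -8.6, 7.6]
width: 0.0002
shift [-0.1139 -0.0004 -0.0022] turn/2 [-0.0001 -0.001  -0.001 ] yaw now -1.5145 pos [0.5132 0.0045 0.0226] t 31.72 w 0.0002 f [ 0.5 -8.6  7.6]
s (495.8, 206.5, 55.8, 229.7, 'bodyyaw', 4.2, 'mag', array([ -6.3, 185.7]))
```

```bash

python3 -m crank '[{"x":-0.01,"y":0,"z":0,"ax":0,"ay":0,"az":0,"claw":1},{"x":-0.02,"y":0,"z":0,"ax":0,"ay":0,"az":0,"claw":1},{"x":-0.03,"y":0,"z":0,"ax":0,"ay":0,"az":0,"claw":1},{"x":-0.04,"y":0,"z":0,"ax":0,"ay":0,"az":0,"claw":1},{"x":-0.05,"y":0,"z":0,"ax":0,"ay":0,"az":0,"claw":1}]' 20
python3 -m crank '[{"x":-0.008,"y":0,"z":0,"ax":0,"ay":0,"az":0,"claw":1},{"x":-0.016,"y":0,"z":0,"ax":0,"ay":0,"az":0,"claw":1},{"x":-0.024,"y":0,"z":0,"ax":0,"ay":0,"az":0,"claw":1},{"x":-0.032,"y":0,"z":0,"ax":0,"ay":0,"az":0,"claw":1},{"x":-0.04,"y":0,"z":0,"ax":0,"ay":0,"az":0,"claw":1}]' 20
python3 -m crank '[{"x":-0.002,"y":0,"z":0,"ax":0,"ay":0,"az":0,"claw":1},{"x":-0.004,"y":0,"z":0,"ax":0,"ay":0,"az":0,"claw":1},{"x":-0.006,"y":0,"z":0,"ax":0,"ay":0,"az":0,"claw":1},{"x":-0.008,"y":0,"z":0,"ax":0,"ay":0,"az":0,"claw":1},{"x":-0.01,"y":0,"z":0,"ax":0,"ay":0,"az":0,"claw":1}]' 20
python3 - <<'E'
from h import *
print(mag(r.read_state()["ee_pos"]))
b=camera("scene")["color"][150:260,340:540]; a=camera("top")["color"][210:310,150:350]
cv2.imwrite("pics/row4.png",np.vstack([cv2.resize(b,(600,330),interpolation=2),cv2.resize(a,(540,270),interpolation=2)[:,:540] if 0 else cv2.resize(a,(600,260),interpolation=2)]))
E
```

```text
time: 32.18
ee_pos: [0.5103, 0.0543, 0.0225]
eef_rot: [0.727, -0.687, 0.001, 0.001]
ft_force: [1.1, -8.9, 6.9]
width: 0.0003
time: 32.6
ee_pos: [0.5081, 0.094, 0.0225]
eef_rot: [0.727, -0.687, 0.001, 0.001]
ft_force: [0.9, -8.7, 7.3]
width: 0.0005
time: 33.02
ee_pos: [0.5075, 0.1036, 0.0224]
eef_rot: [0.727, -0.687, 0.001, 0.001]
ft_force: [0.6, -8.7, 8.1]
width: 0.0003
[[-0.00057864  0.08229456]]
```

View pics/row4.png

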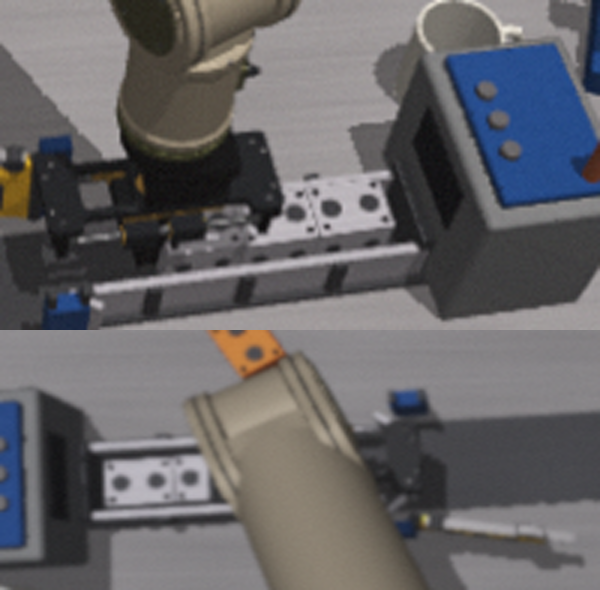

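The front body is about 15 mm short of the stop. I'll creep on until the force rises.

```bash

python3 -m crank '[{"x":-0.002,"y":0,"z":0,"ax":0,"ay":0,"az":0,"claw":1},{"x":-0.004,"y":0,"z":0,"ax":0,"ay":0,"az":0,"claw":1},{"x":-0.006,"y":0,"z":0,"ax":0,"ay":0,"az":0,"claw":1},{"x":-0.008,"y":0,"z":0,"ax":0,"ay":0,"az":0,"claw":1},{"x":-0.009,"y":0,"z":0,"ax":0,"ay":0,"az":0,"claw":1}]' 20
python3 -m crank '[{"x":-0.001,"y":0,"z":0,"ax":0,"ay":0,"az":0,"claw":1},{"x":-0.002,"y":0,"z":0,"ax":0,"ay":0,"az":0,"claw":1},{"x":-0.003,"y":0,"z":0,"ax":0,"ay":0,"az":0,"claw":1},{"x":-0.003,"y":0,"z":0,"ax":0,"ay":0,"az":0,"claw":1},{"x":-0.003,"y":0,"z":0,"ax":0,"ay":0,"az":0,"claw":1}]' 20
python3 -c "
from h import *
print(mag(r.read_state()['ee_pos']))"
```

```text
time: 33.53
ee_pos: [0.507, 0.1128, 0.0225]
eef_rot: [0.727, -0.687, 0.001, 0.001]
ft_force: [1.3, -8.2, 7.6]
width: 0.0007
time: 33.95
ee_pos: [0.5068, 0.1158, 0.0224]
eef_rot: [0.727, -0.687, 0.001, 0.001]
ft_force: [0.0, -7.5, 7.3]
width: 0.0
[[-0.00057276  0.09444779]]
```

```bash

python3 -m crank '[{"x":-0.001,"y":0,"z":0,"ax":0,"ay":0,"az":0,"claw":1},{"x":-0.002,"y":0,"z":0,"ax":0,"ay":0,"az":0,"claw":1},{"x":-0.003,"y":0,"z":0,"ax":0,"ay":0,"az":0,"claw":1},{"x":-0.003,"y":0,"z":0,"ax":0,"ay":0,"az":0,"claw":1},{"x":-0.003,"y":0,"z":0,"ax":0,"ay":0,"az":0,"claw":1}]' 20
python3 -m crank '[{"x":-0.001,"y":0,"z":0,"ax":0,"ay":0,"az":0,"claw":1},{"x":-0.002,"y":0,"z":0,"ax":0,"ay":0,"az":0,"claw":1},{"x":-0.002,"y":0,"z":0,"ax":0,"ay":0,"az":0,"claw":1},{"x":-0.002,"y":0,"z":0,"ax":0,"ay":0,"az":0,"claw":1},{"x":-0.002,"y":0,"z":0,"ax":0,"ay":0,"az":0,"claw":1}]' 20
python3 -c "
from h import *
print(mag(r.read_state()['ee_pos']))"
```

```text
time: 34.37
ee_pos: [0.5067, 0.1187, 0.0225]
eef_rot: [0.727, -0.687, 0.001, 0.001]
ft_force: [0.8, -8.0, 7.1]
width: 0.0004
time: 34.78
ee_pos: [0.5066, 0.1204, 0.0225]
eef_rot: [0.727, -0.687, 0.001, 0.001]
ft_force: [0.1, -8.9, 7.8]
width: 0.0007
[[-0.00052489  0.09911008]]
```

```bash

python3 -m crank '[{"x":-0.001,"y":0,"z":0,"ax":0,"ay":0,"az":0,"claw":1},{"x":-0.002,"y":0,"z":0,"ax":0,"ay":0,"az":0,"claw":1},{"x":-0.002,"y":0,"z":0,"ax":0,"ay":0,"az":0,"claw":1},{"x":-0.002,"y":0,"z":0,"ax":0,"ay":0,"az":0,"claw":1},{"x":-0.002,"y":0,"z":0,"ax":0,"ay":0,"az":0,"claw":1}]' 20
python3 -m crank '[{"x":-0.001,"y":0,"z":0,"ax":0,"ay":0,"az":0,"claw":1},{"x":-0.002,"y":0,"z":0,"ax":0,"ay":0,"az":0,"claw":1},{"x":-0.002,"y":0,"z":0,"ax":0,"ay":0,"az":0,"claw":1},{"x":-0.002,"y":0,"z":0,"ax":0,"ay":0,"az":0,"claw":1},{"x":-0.002,"y":0,"z":0,"ax":0,"ay":0,"az":0,"claw":1}]' 20
python3 - <<'E'
from h import *
print(mag(r.read_state()["ee_pos"]))
t=camera("top"); s=camera("scene")
# front edge: column profile along bay centre line at z=.056 for both views
for n,c in(("t",t),("s",s)):
    ys=np.arange(.24,.325,.003); xs=[-.02,.02]
    for x in xs:
        P=np.c_[wor(np.c_[np.full(len(ys),x),ys]),np.full(len(ys),.056)]
        g=cv2.cvtColor(c["color"],6); uv=proj(c,P).round().astype(int); print(n,x,[(round(1000*y),int(g[v,u])) for y,(u,v) in zip(ys,uv)][12:])
E
```

```text
time: 35.2
ee_pos: [0.5066, 0.1205, 0.0224]
eef_rot: [0.726, -0.688, 0.001, 0.002]
ft_force: [0.4, -14.8, 11.1]
width: 0.0
time: 35.62
ee_pos: [0.5066, 0.1206, 0.0224]
eef_rot: [0.726, -0.688, 0.002, 0.003]
ft_force: [-0.8, -21.8, 13.9]
width: 0.0004
[[-0.00055087  0.09925164]]
t -0.02 [(276, 184), (279, 185), (282, 183), (285, 184), (288, 183), (291, 183), (294, 182), (297, 180), (300, 162), (303, 117), (306, 128), (309, 97), (312, 59), (315, 47), (318, 44), (321, 46), (324, 42)]
t 0.02 [(276, 147), (279, 146), (282, 145), (285, 176), (288, 173), (291, 161), (294, 158), (297, 149), (300, 137), (303, 124), (306, 131), (309, 121), (312, 74), (315, 54), (318, 44), (321, 46), (324, 44)]
s -0.02 [(276, 180), (279, 182), (282, 186), (285, 181), (288, 184), (291, 182), (294, 183), (297, 182), (300, 131), (303, 72), (306, 114), (309, 113), (312, 61), (315, 52), (318, 47), (321, 42), (324, 49)]
s 0.02 [(276, 184), (279, 184), (282, 187), (285, 185), (288, 184), (291, 178), (294, 186), (297, 166), (300, 142), (303, 152), (306, 175), (309, 108), (312, 56), (315, 47), (318, 46), (321, 42), (324, 49)]
```

```bash

python3 -m crank '[{"x":-0.001,"y":0,"z":0,"ax":0,"ay":0,"az":0,"claw":1},{"x":-0.002,"y":0,"z":0,"ax":0,"ay":0,"az":0,"claw":1},{"x":-0.003,"y":0,"z":0,"ax":0,"ay":0,"az":0,"claw":1},{"x":-0.003,"y":0,"z":0,"ax":0,"ay":0,"az":0,"claw":1},{"x":-0.003,"y":0,"z":0,"ax":0,"ay":0,"az":0,"claw":1}]' 20
python3 - <<'E'
from h import *
print(mag(r.read_state()["ee_pos"]))
out=[]
for n,(x,y) in(("top",(165,235)),("scene",(420,185))):
    c=camera(n); big=cv2.resize(c["color"],None,fx=6,fy=6,interpolation=cv2.INTER_CUBIC)
    for z,col in((.056,(0,0,255)),(.066,(0,255,0))):
        P=np.c_[wor([[-.03,.31],[.03,.31]]),[z,z]]
        for p in proj(c,P): cv2.drawMarker(big,tuple(int(v) for v in (p*6+2.5).round()),col,0,12,1)
    out.append(big[y*6:y*6+360,x*6:x*6+390])
cv2.imwrite("pics/stop.png",np.hstack(out))
E
```

```text
time: 36.13
ee_pos: [0.5065, 0.1206, 0.0224]
eef_rot: [0.725, -0.689, 0.003, 0.004]
ft_force: [-2.2, -31.4, 18.5]
width: 0.0007
[[-0.00060405  0.09934527]]
```

View pics/stop.png

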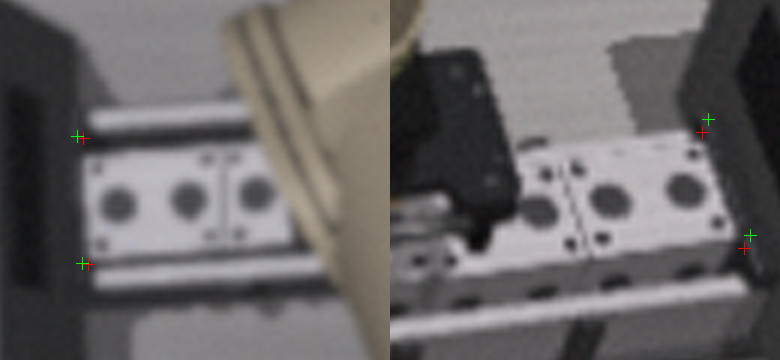

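The front body is flush against the stop, and the force rose to 31 N with no motion. Now I'll back off and lift clear.

```bash

python3 -m crank '[{"x":0.005,"y":0,"z":0,"ax":0,"ay":0,"az":0,"claw":1},{"x":0.012,"y":0,"z":0,"ax":0,"ay":0,"az":0,"claw":1},{"x":0.02,"y":0,"z":0,"ax":0,"ay":0,"az":0,"claw":1},{"x":0.03,"y":0,"z":0,"ax":0,"ay":0,"az":0,"claw":1},{"x":0.035,"y":0,"z":0,"ax":0,"ay":0,"az":0,"claw":1}]' 20
python3 -m crank '[{"x":0,"y":0,"z":-0.03,"ax":0,"ay":0,"az":0,"claw":1},{"x":0,"y":0,"z":-0.06,"ax":0,"ay":0,"az":0,"claw":1},{"x":0,"y":0,"z":-0.1,"ax":0,"ay":0,"az":0,"claw":1},{"x":0,"y":0,"z":-0.14,"ax":0,"ay":0,"az":0,"claw":-0.3},{"x":0,"y":0,"z":-0.18,"ax":0,"ay":0,"az":0,"claw":-0.3}]' 20
python3 -m crank '[{"x":0.02,"y":0.005,"z":0,"ax":0,"ay":0,"az":-0.06,"claw":-0.3},{"x":0.05,"y":0.012,"z":0,"ax":0,"ay":0,"az":-0.12,"claw":-0.3},{"x":0.08,"y":0.02,"z":0,"ax":0,"ay":0,"az":-0.18,"claw":-0.3},{"x":0.11,"y":0.03,"z":0,"ax":0,"ay":0,"az":-0.24,"claw":-0.3},{"x":0.14,"y":0.04,"z":0,"ax":0,"ay":0,"az":-0.3,"claw":-0.3}]' 20
python3 - <<'E'
from h import *
th=1.747; p=np.array([-.066+.105*np.cos(th),-.105*np.sin(th)])
go([*wor(p)[0],.2],MY+np.pi/2-th)
out=[]
for n,(x,y) in(("top",(160,215)),("scene",(325,165))):
    c=camera(n); w=150; big=cv2.resize(c["color"][y:y+110,x:x+w],None,fx=2.66,fy=2.66,interpolation=cv2.INTER_CUBIC); out.append(big)
cv2.imwrite("pics/row5.png",np.hstack(out))
E
```

```text
time: 36.65
ee_pos: [0.5076, 0.0935, 0.0218]
eef_rot: [0.727, -0.686, -0.0, 0.0]
ft_force: [-0.1, -0.1, -0.2]
width: 0.0005
time: 37.07
ee_pos: [0.5073, 0.0948, 0.2039]
eef_rot: [0.728, -0.686, -0.0, 0.0]
ft_force: [2.0, -0.1, -0.2]
width: 0.0073
time: 37.48
ee_pos: [0.4764, -0.0456, 0.2021]
eef_rot: [0.895, -0.445, -0.0, -0.0]
ft_force: [1.5, -0.8, 0.5]
width: 0.0391
shift [0.0075 0.058  0.0021] turn/2 [-1.000e-04  1.000e-04 -4.023e-01] yaw now -0.9225 pos [ 0.4764 -0.0456  0.2021] t 37.48 w 0.0391 f [ 1.5 -0.8  0.5]
```

View pics/row5.png

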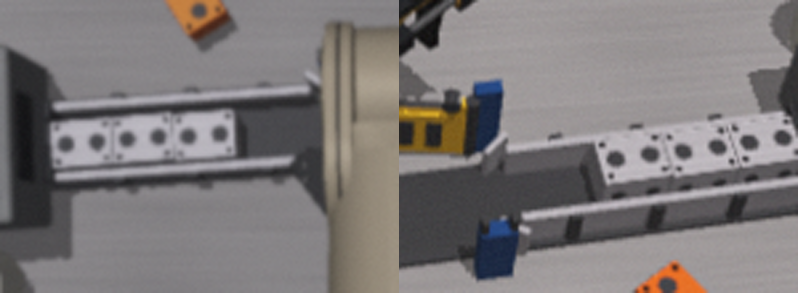

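All three bodies sit closed up against the stop inside the walls. Now back to the thumb tab, after checking the gate is where I left it.

```bash

python3 -m crank '[{"x":0.002,"y":0.012,"z":0,"ax":0,"ay":0,"az":-0.05,"claw":-1},{"x":0.004,"y":0.025,"z":0,"ax":0,"ay":0,"az":-0.1,"claw":-1},{"x":0.006,"y":0.04,"z":0,"ax":0,"ay":0,"az":-0.15,"claw":-1},{"x":0.007,"y":0.05,"z":0,"ax":0,"ay":0,"az":-0.18,"claw":-1},{"x":0.0075,"y":0.058,"z":0,"ax":0,"ay":0,"az":-0.2,"claw":-1}]' 20
python3 -m crank '[{"x":0,"y":0,"z":0,"ax":0,"ay":0,"az":-0.05,"claw":-1},{"x":0,"y":0,"z":0,"ax":0,"ay":0,"az":-0.1,"claw":-1},{"x":0,"y":0,"z":0,"ax":0,"ay":0,"az":-0.15,"claw":-1},{"x":0,"y":0,"z":0,"ax":0,"ay":0,"az":-0.2,"claw":-1},{"x":0,"y":0,"z":0,"ax":0,"ay":0,"az":-0.202,"claw":-1}]' 20
python3 - <<'E'
from h import *
th=1.747; p=np.array([-.066+.105*np.cos(th),-.105*np.sin(th)])
go([*wor(p)[0],.105],MY+np.pi/2-th)
out=[]
for n,(x,y) in(("top",(260,240)),("scene",(290,150))):
    c=camera(n); big=cv2.resize(c["color"],None,fx=4,fy=4,interpolation=cv2.INTER_CUBIC)
    for q in proj(c,[[*wor(p)[0],.137],[*wor(p)[0],.096]]): cv2.drawMarker(big,tuple(int(v) for v in (q*4+1.5).round()),(0,0,255),0,12,1)
    out.append(big[y*4:y*4+340,x*4:x*4+390])
cv2.imwrite("pics/tab2.png",np.hstack(out))
E
```

```text
time: 38.0
ee_pos: [0.4344, -0.0854, 0.202]
eef_rot: [0.965, -0.26, -0.0, -0.0]
ft_force: [0.0, 0.8, 0.2]
width: 0.0803
time: 38.42
ee_pos: [0.4351, -0.0846, 0.2021]
eef_rot: [0.998, -0.06, -0.0, -0.0]
ft_force: [-0.1, -0.4, -0.4]
width: 0.0869
shift [-0.0002  0.002   0.0971] turn/2 [-0.0001  0.0001 -0.0013] yaw now -0.1206 pos [ 0.4351 -0.0846  0.2021] t 38.42 w 0.0869 f [-0.1 -0.4 -0.4]
```

View pics/tab2.png

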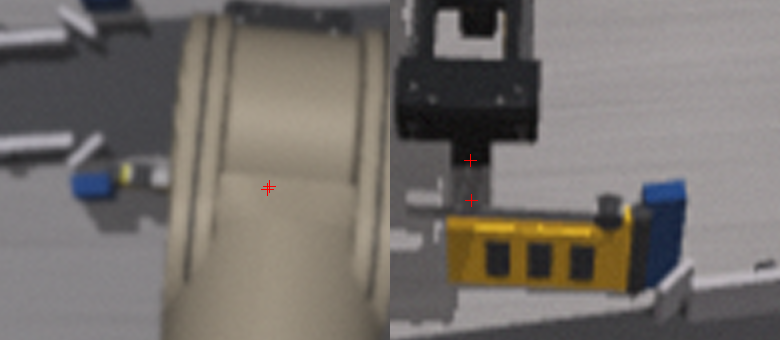

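The tab is where expected, at (470,185) in the right crop. Now I'll pinch it, lift the bar and swing the gate shut.

```bash

python3 -m crank '[{"x":0,"y":0.002,"z":0.025,"ax":0,"ay":0,"az":0,"claw":-1},{"x":0,"y":0.002,"z":0.05,"ax":0,"ay":0,"az":0,"claw":-1},{"x":0,"y":0.002,"z":0.075,"ax":0,"ay":0,"az":0,"claw":-1},{"x":0,"y":0.002,"z":0.09,"ax":0,"ay":0,"az":0,"claw":-1},{"x":0,"y":0.002,"z":0.097,"ax":0,"ay":0,"az":0,"claw":-1}]' 20
python3 -m crank '[{"x":0,"y":0,"z":0,"ax":0,"ay":0,"az":0,"claw":1},{"x":0,"y":0,"z":0,"ax":0,"ay":0,"az":0,"claw":1},{"x":0,"y":0,"z":0,"ax":0,"ay":0,"az":0,"claw":1},{"x":0,"y":0,"z":0,"ax":0,"ay":0,"az":0,"claw":1},{"x":0,"y":0,"z":0,"ax":0,"ay":0,"az":0,"claw":1}]' 20
python3 -m crank '[{"x":0,"y":0,"z":0,"ax":0,"ay":0,"az":0,"claw":1},{"x":0,"y":0,"z":0,"ax":0,"ay":0,"az":0,"claw":1},{"x":0,"y":0,"z":0,"ax":0,"ay":0,"az":0,"claw":1},{"x":0,"y":0,"z":0,"ax":0,"ay":0,"az":0,"claw":1},{"x":0,"y":0,"z":0,"ax":0,"ay":0,"az":0,"claw":1}]' 20
python3 -m crank '[{"x":0,"y":0,"z":0,"ax":0,"ay":0,"az":0,"claw":1},{"x":0,"y":0,"z":0,"ax":0,"ay":0,"az":0,"claw":1},{"x":0,"y":0,"z":0,"ax":0,"ay":0,"az":0,"claw":1},{"x":0,"y":0,"z":0,"ax":0,"ay":0,"az":0,"claw":1},{"x":0,"y":0,"z":0,"ax":0,"ay":0,"az":0,"claw":1}]' 20
python3 -m crank '[{"x":0,"y":0,"z":0,"ax":0,"ay":0,"az":0,"claw":1},{"x":0,"y":0,"z":0,"ax":0,"ay":0,"az":0,"claw":1},{"x":0,"y":0,"z":0,"ax":0,"ay":0,"az":0,"claw":1},{"x":0,"y":0,"z":0,"ax":0,"ay":0,"az":0,"claw":1},{"x":0,"y":0,"z":0,"ax":0,"ay":0,"az":0,"claw":1}]' 20
```

```text
time: 38.93
ee_pos: [0.4336, -0.0868, 0.1031]
eef_rot: [0.998, -0.064, -0.002, -0.0]
ft_force: [-0.0, -0.6, 0.8]
width: 0.087
time: 39.35
ee_pos: [0.4355, -0.0873, 0.1061]
eef_rot: [0.998, -0.063, 0.001, 0.0]
ft_force: [-0.6, 0.2, -0.6]
width: 0.0613
time: 39.77
ee_pos: [0.4349, -0.0872, 0.1053]
eef_rot: [0.998, -0.062, 0.0, 0.0]
ft_force: [-0.2, -0.0, -0.4]
width: 0.0282
time: 40.18
ee_pos: [0.435, -0.0872, 0.1053]
eef_rot: [0.998, -0.063, 0.0, 0.0]
ft_force: [1.3, 0.4, -1.5]
width: 0.0101
time: 40.6
ee_pos: [0.435, -0.0872, 0.1053]
eef_rot: [0.998, -0.062, 0.0, 0.0]
ft_force: [2.6, -0.9, -1.0]
width: 0.0097
```

```bash

python3 -m crank '[{"x":0,"y":-0.0018,"z":-0.004,"ax":0,"ay":0,"az":0,"claw":1},{"x":0,"y":-0.0037,"z":-0.0083,"ax":0,"ay":0,"az":0,"claw":1},{"x":0,"y":-0.006,"z":-0.0122,"ax":0,"ay":0,"az":0,"claw":1},{"x":0,"y":-0.0083,"z":-0.0162,"ax":0,"ay":0,"az":0,"claw":1},{"x":0,"y":-0.011,"z":-0.02,"ax":0,"ay":0,"az":0,"claw":1}]' 25
python3 -m crank '[{"x":0,"y":-0.0012,"z":-0.0018,"ax":0,"ay":0,"az":0,"claw":1},{"x":0,"y":-0.0025,"z":-0.0036,"ax":0,"ay":0,"az":0,"claw":1},{"x":0,"y":-0.0035,"z":-0.005,"ax":0,"ay":0,"az":0,"claw":1},{"x":0,"y":-0.0045,"z":-0.0062,"ax":0,"ay":0,"az":0,"claw":1},{"x":0,"y":-0.0045,"z":-0.0062,"ax":0,"ay":0,"az":0,"claw":1}]' 25
python3 -m crank '[{"x":0.0078,"y":-0.0003,"z":0,"ax":0,"ay":0,"az":-0.0436,"claw":1},{"x":0.0156,"y":-0.0014,"z":0,"ax":0,"ay":0,"az":-0.0873,"claw":1},{"x":0.0232,"y":-0.0031,"z":0,"ax":0,"ay":0,"az":-0.1309,"claw":1},{"x":0.0307,"y":-0.0054,"z":0,"ax":0,"ay":0,"az":-0.1745,"claw":1},{"x":0.0379,"y":-0.0084,"z":0,"ax":0,"ay":0,"az":-0.2182,"claw":1}]' 25
python3 -m crank '[{"x":0.0078,"y":-0.0003,"z":0,"ax":0,"ay":0,"az":-0.0436,"claw":1},{"x":0.0156,"y":-0.0014,"z":0,"ax":0,"ay":0,"az":-0.0873,"claw":1},{"x":0.0232,"y":-0.0031,"z":0,"ax":0,"ay":0,"az":-0.1309,"claw":1},{"x":0.0307,"y":-0.0054,"z":0,"ax":0,"ay":0,"az":-0.1745,"claw":1},{"x":0.0379,"y":-0.0084,"z":0,"ax":0,"ay":0,"az":-0.2182,"claw":1}]' 25
python3 -m crank '[{"x":0.0078,"y":-0.0003,"z":0,"ax":0,"ay":0,"az":-0.0436,"claw":1},{"x":0.0156,"y":-0.0014,"z":0,"ax":0,"ay":0,"az":-0.0873,"claw":1},{"x":0.0232,"y":-0.0031,"z":0,"ax":0,"ay":0,"az":-0.1309,"claw":1},{"x":0.0307,"y":-0.0054,"z":0,"ax":0,"ay":0,"az":-0.1745,"claw":1},{"x":0.0379,"y":-0.0084,"z":0,"ax":0,"ay":0,"az":-0.2182,"claw":1}]' 25
python3 - <<'E'
from h import *
p=mag(r.read_state()["ee_pos"])[0]; print(p,np.arctan2(-p[1],p[0]+.066),np.hypot(p[1],p[0]+.066)); go([.5365,.0221,.1314],MY+np.pi/2)
a=camera("top")["color"][200:300,230:350];b=camera("scene")["color"][140:260,300:430]
cv2.imwrite("pics/sw.png",np.hstack([cv2.resize(a,(390,330)),cv2.resize(b,(390,330))]))
E
```

```text
time: 41.02
ee_pos: [0.4363, -0.0766, 0.1259]
eef_rot: [0.998, -0.063, 0.0, 0.0]
ft_force: [1.3, -5.5, -1.6]
width: 0.0097
time: 41.43
ee_pos: [0.437, -0.0719, 0.1318]
eef_rot: [0.998, -0.062, 0.0, 0.0]
ft_force: [1.8, -4.7, 0.1]
width: 0.01
time: 41.85
ee_pos: [0.4762, -0.0685, 0.1318]
eef_rot: [0.988, 0.157, 0.0, 0.0]
ft_force: [1.0, -4.2, 1.1]
width: 0.0099
time: 42.27
ee_pos: [0.5099, -0.0487, 0.1318]
eef_rot: [0.93, 0.367, 0.001, 0.0]
ft_force: [2.5, -4.6, 0.2]
width: 0.0098
time: 42.68
ee_pos: [0.532, -0.0164, 0.1319]
eef_rot: [0.829, 0.56, 0.001, 0.0]
ft_force: [2.7, -3.2, -0.4]
width: 0.0101
[ 0.01683281 -0.03891858] 0.4392339220730303 0.09152011373859535
shift [ 0.0374 -0.0101  0.0005] turn/2 [ 8.000e-04 -1.000e-04 -2.203e-01] yaw now 1.1886 pos [ 0.532  -0.0164  0.1319] t 42.68 w 0.0101 f [ 2.7 -3.2 -0.4]
```

View pics/sw.png

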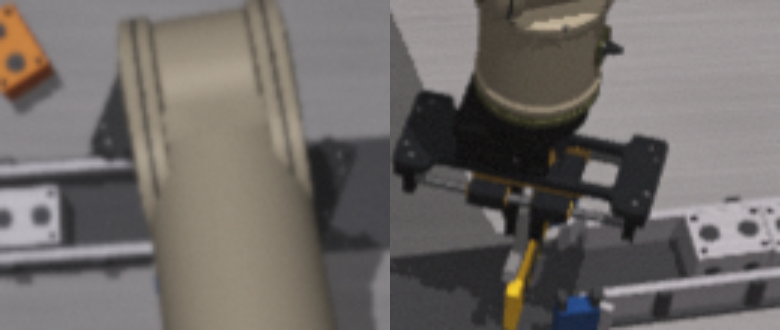

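```bash

python3 -m crank '[{"x":0.0078,"y":-0.0003,"z":0,"ax":0,"ay":0,"az":-0.0436,"claw":1},{"x":0.0156,"y":-0.0014,"z":0,"ax":0,"ay":0,"az":-0.0873,"claw":1},{"x":0.0232,"y":-0.0035,"z":0,"ax":0,"ay":0,"az":-0.1309,"claw":1},{"x":0.0307,"y":-0.0065,"z":0,"ax":0,"ay":0,"az":-0.1745,"claw":1},{"x":0.0374,"y":-0.0098,"z":0,"ax":0,"ay":0,"az":-0.2203,"claw":1}]' 25
python3 -m crank '[{"x":0,"y":0,"z":0,"ax":0,"ay":0,"az":0,"claw":1},{"x":0,"y":0,"z":0,"ax":0,"ay":0,"az":0,"claw":1},{"x":0,"y":0,"z":0,"ax":0,"ay":0,"az":0,"claw":1},{"x":0,"y":0,"z":0,"ax":0,"ay":0,"az":0,"claw":1},{"x":0,"y":0,"z":0,"ax":0,"ay":0,"az":0,"claw":1}]' 25
python3 -c "
from h import *
p=mag(r.read_state()['ee_pos'])[0]; print(p); go([.5518,.0229,.1045],MY+np.pi/2)"
```

```text
time: 43.2
ee_pos: [0.5377, 0.0223, 0.1324]
eef_rot: [0.686, 0.727, 0.001, 0.001]
ft_force: [6.5, -2.5, -0.1]
width: 0.0095
time: 43.62
ee_pos: [0.5377, 0.0221, 0.1325]
eef_rot: [0.688, 0.726, 0.002, 0.001]
ft_force: [6.6, -1.8, 1.2]
width: 0.0098
[ 0.02476532 -0.00082976]
shift [0.    0.014 0.028] turn/2 [ 0.0019 -0.0002 -0.0021] yaw now 1.6248 pos [0.5377 0.0221 0.1325] t 43.62 w 0.0098 f [ 6.6 -1.8  1.2]
```

Back at the shut position. Now I'll lower the bar along the reverse arc.

```bash

python3 -m crank '[{"x":0,"y":0.003,"z":0.0045,"ax":0,"ay":0,"az":0,"claw":1},{"x":0,"y":0.006,"z":0.009,"ax":0,"ay":0,"az":0,"claw":1},{"x":0,"y":0.0085,"z":0.014,"ax":0,"ay":0,"az":0,"claw":1},{"x":0,"y":0.011,"z":0.019,"ax":0,"ay":0,"az":0,"claw":1},{"x":0,"y":0.0125,"z":0.023,"ax":0,"ay":0,"az":0,"claw":1}]' 20
python3 -m crank '[{"x":0,"y":0.0005,"z":0.0012,"ax":0,"ay":0,"az":0,"claw":1},{"x":0,"y":0.001,"z":0.0024,"ax":0,"ay":0,"az":0,"claw":1},{"x":0,"y":0.0012,"z":0.0036,"ax":0,"ay":0,"az":0,"claw":1},{"x":0,"y":0.0014,"z":0.0045,"ax":0,"ay":0,"az":0,"claw":1},{"x":0,"y":0.0014,"z":0.0045,"ax":0,"ay":0,"az":0,"claw":1}]' 20
```

```text
time: 44.03
ee_pos: [0.5491, 0.0227, 0.1079]
eef_rot: [0.688, 0.726, 0.0, 0.0]
ft_force: [4.7, -2.0, 2.5]
width: 0.0099
time: 44.45
ee_pos: [0.55, 0.0227, 0.105]
eef_rot: [0.688, 0.726, -0.0, 0.0]
ft_force: [-2.5, -3.1, 16.0]
width: 0.0101
```

```bash

python3 -m crank '[{"x":0,"y":0,"z":0,"ax":0,"ay":0,"az":0,"claw":0},{"x":0,"y":0,"z":0,"ax":0,"ay":0,"az":0,"claw":-0.4},{"x":0,"y":0,"z":0,"ax":0,"ay":0,"az":0,"claw":-0.4},{"x":0,"y":0,"z":0,"ax":0,"ay":0,"az":0,"claw":-0.4},{"x":0,"y":0,"z":0,"ax":0,"ay":0,"az":0,"claw":-0.4}]' 20
python3 -m crank '[{"x":0,"y":0,"z":-0.01,"ax":0,"ay":0,"az":0,"claw":-0.4},{"x":0,"y":0,"z":-0.03,"ax":0,"ay":0,"az":0,"claw":-0.4},{"x":0,"y":0,"z":-0.06,"ax":0,"ay":0,"az":0,"claw":-0.4},{"x":0,"y":0,"z":-0.1,"ax":0,"ay":0,"az":0,"claw":-0.4},{"x":0,"y":0,"z":-0.13,"ax":0,"ay":0,"az":0,"claw":-0.4}]' 20
python3 -m crank '[{"x":-0.04,"y":0,"z":0,"ax":0,"ay":0,"az":0,"claw":-0.4},{"x":-0.08,"y":0,"z":0,"ax":0,"ay":0,"az":0,"claw":-0.4},{"x":-0.12,"y":0,"z":0,"ax":0,"ay":0,"az":0,"claw":-0.4},{"x":-0.16,"y":0,"z":0,"ax":0,"ay":0,"az":0,"claw":-0.4},{"x":-0.2,"y":0,"z":0,"ax":0,"ay":0,"az":0,"claw":-0.4}]' 20
python3 -m crank '[{"x":-0.03,"y":0,"z":0,"ax":0,"ay":0,"az":0,"claw":-0.4},{"x":-0.06,"y":0,"z":0,"ax":0,"ay":0,"az":0,"claw":-0.4},{"x":-0.08,"y":0,"z":0,"ax":0,"ay":0,"az":0,"claw":-0.4},{"x":-0.08,"y":0,"z":0,"ax":0,"ay":0,"az":0,"claw":-0.4},{"x":-0.08,"y":0,"z":0,"ax":0,"ay":0,"az":0,"claw":-0.4}]' 20
python3 - <<'E'
from h import *
s=r.read_state(); print(s["time"],s["ft_force"],s["ee_pos"])
t=camera("top"); c=camera("scene")
for v in valves(t,165,.056,box=(170,240,275,290)): print(v)
out=[]
for im,(x,y) in((t["color"],(170,215)),(c["color"],(335,165))):
    out.append(cv2.resize(im[y:y+100,x:x+140],(784,560) if 0 else (392,280),interpolation=cv2.INTER_CUBIC))
z0=cv2.imread("pics/scene0.png")[165:265,335:475]; z1=c["color"][165:265,335:475]
cv2.imwrite("pics/final.png",np.vstack([np.hstack(out),np.hstack([cv2.resize(z[20:,:70],(392,280),interpolation=2) for z in(z0,z1)])]))
E
```

```text
time: 44.87
ee_pos: [0.5494, 0.0226, 0.1034]
eef_rot: [0.688, 0.726, -0.0, -0.0]
ft_force: [-0.1, 0.6, -0.6]
width: 0.0356
time: 45.28
ee_pos: [0.5499, 0.0228, 0.2373]
eef_rot: [0.688, 0.726, 0.001, 0.0]
ft_force: [0.7, -0.4, 0.2]
width: 0.0594
time: 45.7
ee_pos: [0.5605, -0.1791, 0.235]
eef_rot: [0.688, 0.726, 0.0, 0.0]
ft_force: [1.3, 0.3, 1.0]
width: 0.0607
time: 46.12
ee_pos: [0.5647, -0.2581, 0.2342]
eef_rot: [0.688, 0.725, 0.0, -0.0]
ft_force: [0.0, -0.0, 0.9]
width: 0.0609
46.1167 [ 0.00100288 -0.04865654  0.93733135] [ 0.56470972 -0.25809077  0.2341697 ]
(497.7, 231.5, 45.7, 193.0, 'bodyyaw', 3.2, 'mag', array([ -2.9, 210.6]))
```

View pics/final.png

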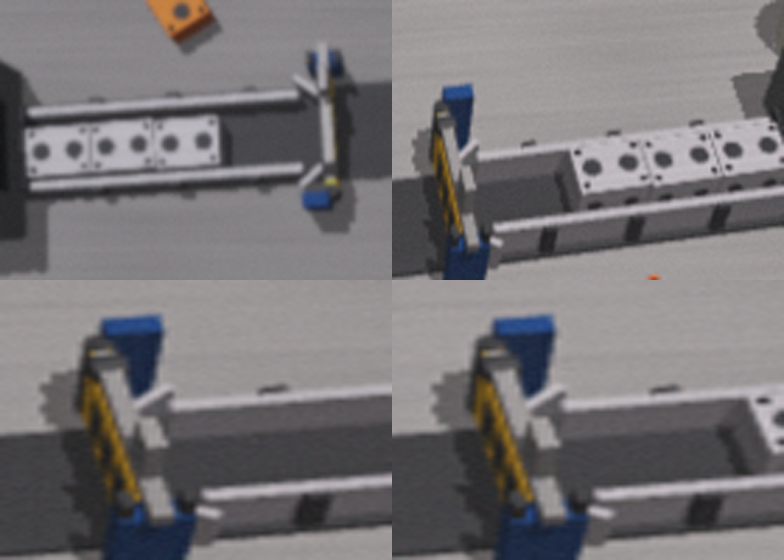

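The gate and bar look the same as at the start (lower left is the start, lower right now), and the row fills y ≈ 112–307 against the stop. One numeric check of gate and bar against the first pictures, then hand in.

```bash
python3 - <<'E'
from h import *
for n in("top","scene"):
    c=camera(n); g=lambda i:np.float32(cv2.cvtColor(i,6)); a=g(cv2.imread(f"pics/{n}0.png")); b=g(c["color"])
    for name,P in(("tab",[.039,0,.125]),("bar end",[.066,0,.09]),("gate hinge",[-.05,0,.08])):
        u,v=proj(c,[*wor(P[:2])[0],P[2]])[0].round().astype(int); w=9
        T=b[v-w:v+w,u-w:u+w]; m=cv2.matchTemplate(a[v-w-4:v+w+4,u-w-4:u+w+4],T,cv2.TM_CCOEFF_NORMED); _,s,_,l=cv2.minMaxLoc(m); print(n,name,"px moved",4-l[0],4-l[1],round(s,3))
E
```

```text
top tab px moved 0 0 0.999
top bar end px moved 0 0 0.999
top gate hinge px moved 0 0 0.999
scene tab px moved 0 0 0.998
scene bar end px moved 0 0 0.998
scene gate hinge px moved 0 0 0.999
```

```bash
python3 -c "
from bench import close_job
print(close_job())"
```

```text
the job is handed in; nothing more can be done
None
```

The job is done and handed in at about 46 s of the 210 s allowed; the interface gave no verdict. I unlatched the gate and swung it to about 1.75 rad. The three aluminium bodies went on the loading plate, where the push from behind closed them up. I then pushed the row home as one block, shut the gate and lowered the bar into its catch.

**Last checks**
- **Row:** one closed-up line of three bodies. It sits at about x = -3 mm and is straight to within about 0.2°. It is flush against the stop: the push force rose to 31 N with no further motion.
- **Gate, tab and bar end:** template matching against the start pictures showed 0 px moved in both camera views.
- **Robot:** clear of everything, with no contact force.
- **Bystanders:** I saw no contact in the pictures. The wrench, carton and orange and blue look-alikes appeared unmoved where they were in view, but I did not measure any of the bystanders.

**Things that disagreed or went less than ideally**
- My estimate of the gateway position along y differed by a few mm between the plate end, the catch post and the stop. I relied on the contact force instead to decide the row was home.
- Two of the placings pressed the plate with about 52–54 N through the held body. That is under the 120 N wrist limit, but harder than I intended.

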